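# Hang the rinsed lint screens and lay the pump filter to drain

## Task

Put the rinsed filters to dry: draw each lint screen straight up out of the rack, without dragging the rack along, and hang them all by their handle bows on the prong of the hook, one at a time, the largest first and each smaller one in front of it. Also take the upright pump filter, at any time, and lay it on its side in the cradle, its barrel in both saddles and centred between them. Leave the small cup beside the rack where it is.

Things in the scene. Friction and masses are not known exactly. Their poses are not given: they have to be found in the camera images.
- screen_a: lint screen, largest of the set (may be absent): flat upright aluminium frame with mesh, 130 mm wide (its y), 80 mm high, 8 mm thick (its x); tongue below (50 wide, 8 thick, 12 high), wire handle bow and grip tab on top. Origin: centre of the tongue's underside; z up to the tab. Frame top 92, eye peak 130, tab top 170 mm above it. Front and back alike. About 145 g
- screen_a_eye (a point): inside peak of screen_a's handle bow, the point that rests on the prong; axes as screen_a. The bow is 8 mm thick, 52 mm wide outside; its opening (the eye) is about 36 mm wide and 38 mm high, narrowing to this peak. The grip tab, 18 mm wide (y), 10 mm thick (x), reaches from 8 to 40 mm above this point
- screen_b: lint screen, second largest of the set (may be absent): flat upright aluminium frame with mesh, 110 mm wide (its y), 68 mm high, 8 mm thick (its x); tongue below (50 wide, 8 thick, 12 high), wire handle bow and grip tab on top. Origin: centre of the tongue's underside; z up to the tab. Frame top 80, eye peak 118, tab top 158 mm above it. Front and back alike. About 124 g
- screen_b_eye (a point): inside peak of screen_b's handle bow, the point that rests on the prong; axes as screen_b. The bow is 8 mm thick, 52 mm wide outside; its opening (the eye) is about 36 mm wide and 38 mm high, narrowing to this peak. The grip tab, 18 mm wide (y), 10 mm thick (x), reaches from 8 to 40 mm above this point
- screen_c: lint screen, third largest of the set (may be absent): flat upright aluminium frame with mesh, 90 mm wide (its y), 56 mm high, 8 mm thick (its x); tongue below (50 wide, 8 thick, 12 high), wire handle bow and grip tab on top. Origin: centre of the tongue's underside; z up to the tab. Frame top 68, eye peak 106, tab top 146 mm above it. Front and back alike. About 106 g
- screen_c_eye (a point): inside peak of screen_c's handle bow, the point that rests on the prong; axes as screen_c. The bow is 8 mm thick, 52 mm wide outside; its opening (the eye) is about 36 mm wide and 38 mm high, narrowing to this peak. The grip tab, 18 mm wide (y), 10 mm thick (x), reaches from 8 to 40 mm above this point
- screen_d: lint screen, smallest of the set (may be absent): flat upright aluminium frame with mesh, 70 mm wide (its y), 44 mm high, 8 mm thick (its x); tongue below (50 wide, 8 thick, 12 high), wire handle bow and grip tab on top. Origin: centre of the tongue's underside; z up to the tab. Frame top 56, eye peak 94, tab top 134 mm above it. Front and back alike. About 92 g
- screen_d_eye (a point): inside peak of screen_d's handle bow, the point that rests on the prong; axes as screen_d. The bow is 8 mm thick, 52 mm wide outside; its opening (the eye) is about 36 mm wide and 38 mm high, narrowing to this peak. The grip tab, 18 mm wide (y), 10 mm thick (x), reaches from 8 to 40 mm above this point
- rack: black rinsing rack, loose but heavy (2 kg), 200 x 124 x 51 mm high; four equal slots in a row along its x, at -60, -20, 20, 60 mm; each runs along y, is 10.5 mm wide, 45 mm deep (floor 6 mm above the table), with a 54 mm wide pocket for the tongue: a screen comes out only straight up. Screens stand in it in any order, x along the rack's x. Origin: centre of its underside
- hook: fixed steel hook stand: a level prong, 8 mm thick, along its x, top 190 mm above the table, from a post (16 mm thick, x = +72 mm, top 198 mm up) to the free end, which points to -x (towards the robot): from x = -52 mm it bends up, ending at x = -64 mm, 202 mm up. Foot 12 mm high at x 35 to 135, y +-80 mm. Origin: on the table under the prong's middle
- prong (a point): middle of the prong's upper side, 190 mm above the table; axes as the hook: +x to the post, -x to the free end
- filter: white pump filter with grey bands: a square cap 58 x 58 x 14 mm (its foot at the start) and a round barrel of 40 mm diameter, 110 mm long, on it; stands upright on the table near the cradle. Origin: centre of the cap's outer face; z along the barrel, away from the cap. 160 g
- filter_mid (a point): middle of the filter's barrel, on its axis, 69 mm from the cap's outer face; axes as the filter
- cradle: fixed grey draining cradle: base 110 x 80 x 8 mm and two V saddles, each 12 mm thick along x, at x = -38 and +38 mm, with 45-degree cheeks (top 84 mm above the table, 96 mm wide over all). A barrel lying in it points along the cradle's x, its axis 60 mm above the table; the cap hangs free beyond either end. Origin: centre of its underside
- cradle_mid (a point): where the middle of the barrel lies when the filter is in the cradle, 60 mm above the table; axes as the cradle
- dosing_cup: bystander: small white dosing cup, 54 mm wide, 45 mm high, standing off the +x end of the rack; origin under its centre
Not all that is in view belongs to the job. What is shaped like the screen_c but green is not meant. What is shaped like the screen_b but blue is not meant.

How it is judged (in metres and radians):
On the way, in this order (a step that is already met when the one before it is completed fails the run):
1. the largest screen (screen_a), if present, hangs on the prong, released (x of screen_a_eye in the frame of prong between -0.054 and 0.066 m and y of screen_a_eye in the frame of prong between -0.014 and 0.014 m and z of screen_a_eye in the frame of prong between -0.008 and 0.008 m and angle between screen_a's own z axis and vertical below 0.3 rad and linear speed of screen_a below 0.05 m/s and contact force between screen_a and the fingers below 0.1 N), for 0.2 s.
2. the second largest screen (screen_b), if present, hangs on the prong, released (x of screen_b_eye in the frame of prong between -0.054 and 0.066 m and y of screen_b_eye in the frame of prong between -0.014 and 0.014 m and z of screen_b_eye in the frame of prong between -0.008 and 0.008 m and angle between screen_b's own z axis and vertical below 0.3 rad and linear speed of screen_b below 0.05 m/s and contact force between screen_b and the fingers below 0.1 N), for 0.2 s.
3. the third largest screen (screen_c), if present, hangs on the prong, released (x of screen_c_eye in the frame of prong between -0.054 and 0.066 m and y of screen_c_eye in the frame of prong between -0.014 and 0.014 m and z of screen_c_eye in the frame of prong between -0.008 and 0.008 m and angle between screen_c's own z axis and vertical below 0.3 rad and linear speed of screen_c below 0.05 m/s and contact force between screen_c and the fingers below 0.1 N), for 0.2 s.
4. the smallest screen (screen_d), if present, hangs on the prong, released (x of screen_d_eye in the frame of prong between -0.054 and 0.066 m and y of screen_d_eye in the frame of prong between -0.014 and 0.014 m and z of screen_d_eye in the frame of prong between -0.008 and 0.008 m and angle between screen_d's own z axis and vertical below 0.3 rad and linear speed of screen_d below 0.05 m/s and contact force between screen_d and the fingers below 0.1 N), for 0.2 s.
At the end, for the whole second after the job is handed in: every screen present hangs still by its bow on the prong (eye peak within 14 mm sideways and 8 mm in height of its top, within 0.3 rad of upright); the filter lies still in the cradle, barrel middle within 14 mm of its place and 0.15 rad of the cradle's x axis, either way round (all of step 1 and all of step 2 and all of step 3 and all of step 4 and distance between filter_mid and cradle_mid below 0.014 m and angle between the z axis of filter and the x axis of cradle, either way round below 0.15 rad and linear speed of filter below 0.03 m/s); the robot touches nothing.
It fails at once if the rack is dragged more than 25 mm (distance of rack from where it was at the start of the episode above 0.025 m).
It fails at once if the dosing cup is moved more than 40 mm (distance of dosing_cup from where it was at the start of the episode above 0.04 m).
Of screen_a, screen_b, screen_c, screen_d only 3 to 4 are there at a start; the rules pass over those that are not, and their reading is None.
At some moment in a run one of filter may be knocked a few centimetres aside while the robot is not near it.
It also fails if it takes over 210 s, if anything falls off the work surface, if the arm or the gripper's body presses on something with over 40 N, if the wrist force passes 120 N, or if a joint passes its speed limit or range.

## Robot

A 6-joint arm with a two-finger parallel gripper is mounted at the origin on the work surface. World frame = base frame: x ahead of the robot, y to its left, z up, the work surface at z = 0. Lengths are in mm, angles in rad, forces in N, time in s.
With the tool pointing down it reaches from about 300 to 875 mm from the base axis. Payload 6.4 kg.
Tool frame: the origin (TCP) lies at the very end of the fingers, on their centre line; the grasp point (between the pads) lies 19 mm behind it; z points along the fingers, y is the line along which they close (so a half turn about z gives the same grasp; the last joint's range is limited). The gripper opens to 85 mm and grips with 20 to 120 N. Pads are 22 mm wide; open, the fingers measure 114 mm over their backs; the gripper's body (76 mm by 85 mm) begins 54 mm behind the grasp point. The pads swing forward as they close: fully open they stand 13 mm farther back than shut.
Start: joints at [1.09, 0.181, 1.607, -0, 1.354, -0.206], TCP at [156.017, 553.444, 231.288] pointing down, gripper open.
Joint ranges: [-2.99, 2.99], [-0.89, 2.07], [0.3, 2.58], [-1.14, 4.28], [0, 2.63], [-3.12, 3.12]. Speed limits (rad/s): [2.57, 2.57, 3.01, 3.14, 3.14, 3.14].

## Interface

Orientations are given as a unit quaternion [x, y, z, w].
In Python, from workcell import monitor, imaging, bot gives the robot as it stands. The module is installed in compiled form; this text tells all that it offers.
- The arm moves only by the shell command python3 -m pendant 'ROWS' [OPENING] [FORCE]. ROWS is JSON, a list of rows, each a list of 2 entries, a list of its own where there are three numbers: the shift along the world's x, y, z each as a share of 600 mm, from -1 to 1, then the turn, a rotation vector about the world's x, y, z each as a share of 60 degrees, from -1 to 1. In form: [[[dx, dy, dz], [ax, ay, az]], ...]. A call has 1 to 10 rows; each row is the pose to reach, as a shift and turn from the pose commanded when the call began; what a row does not reach only later rows make up. A row lasts 1/8 s, in which the tool goes at most 62.5 mm and 10.7 degrees, less where a joint would pass 70% of its speed; a pose out of reach is approached as far as the arm can. A call with a number of a shift or a turn outside -1 to 1 is refused whole. A call with a gripper value outside its range is refused whole. OPENING is the finger opening in mm, from 0 to 85.4, set as the call begins (- or left out, the last holds). The fingers move at their own pace and stop on an object; FORCE is the grip in N (left out, the last holds). Time passes only in rows, so rows that repeat a pose let the fingers close. It gives the time, the measured TCP pose, the force, the opening and the grip force at its end, in the units of the state.
- monitor.state(): the state, without advancing time (a new reading comes with each control period).
- imaging.capture(name): name is "scene" or "top" or "wrist"; returns the picture (384x512x3 uint8, blue, green, red); there is no depth.
- imaging.calibration(name): a dict with "fx", "fy", "cx", "cy" (pixels), "k1" (the pictures are not rectified: a ray, as slopes to the right and down, at radius r is drawn at 1 + k1 r^2 times it, then the intrinsics apply), "origin" and "orientation" of the camera in the world. Camera axes: x right, y down, z forward; pixel columns grow to the right and rows downward; lengths in mm; the calibration is good to about 2 mm. A picture is of the moment at which its call begins: read the wrist's pose just before it. calibration takes no time and is no camera call; for the wrist camera it gives the pose at the moment of the call.
- bot.finish_job(): hands the job in; it is judged then, once.
The state is a dict: "t": time; "joints": joint angles; "qd": joint speeds; "joint_efforts": joint torques, N m; "tool_pos": TCP position; "orientation": TCP orientation; "wrist_force": force on the tool from outside, world axes, zero at the start; "wrist_torque": the same for the moment, N m; "gripper_width": finger opening in mm; "finger_force": force on a finger pad.
Only numpy, scipy, OpenCV 4.12 (cv2) and the standard library are available. Lean on these libraries where they do the work, as an engineer would, in place of code of your own. Each camera call takes 0.05 s, during which the arm holds its last target. There are 200 camera calls.

## Working session

There is one attempt and no reset: what is moved stays moved. The work goes in short steps, Python scripts to look and compute and a shell command to move; the robot and the scene stay as the last step left them, time stands still between calls to the robot, and variables do not carry over. Pictures are saved under pics/ and viewed, at most 14 in all, crops included, and the job is handed in when it is done.

```bash
mkdir -p pics; ls; python3 - <<'E'
from workcell import monitor, imaging, bot
import cv2
s=monitor.state();print(s)
for n in("scene","top","wrist"):
    c=imaging.calibration(n);print(n,c)
    cv2.imwrite(f"pics/{n}0.png",imaging.capture(n))
E
```

```text
pics
{'t': 0.0, 'joints': array([ 1.08968603e+00,  1.81516771e-01,  1.60800489e+00,  4.72188989e-06,
        1.35382169e+00, -2.06322178e-01]), 'qd': array([-0.00026247,  0.00126474, -0.00077211, -0.00039908,  0.00045827,
       -0.00013277]), 'joint_efforts': array([-4.46597214e-04, -4.44858134e+01, -3.51338947e+01, -8.55812368e-05,
        8.89572082e-03,  5.09565416e-05]), 'tool_pos': array([155.75356495, 552.92612634, 230.39931965]), 'orientation': array([ 1.36962653e-01,  9.90575825e-01, -8.23370220e-04, -2.97152024e-04]), 'wrist_force': array([0.45809975, 0.93135492, 0.41782192]), 'wrist_torque': array([-0.05140439,  0.00494127,  0.03427181]), 'finger_force': 0.0, 'gripper_width': 85.54568514278228}
scene {'fx': 434.3216925958197, 'fy': 434.3216925958197, 'cx': 257.07007359277543, 'cy': 196.77505454534185, 'k1': -0.02512928793066028, 'origin': array([981.52546963, 732.61584376, 833.20699647]), 'orientation': array([ 0.27389844,  0.85969077, -0.4075829 , -0.14066839])}
top {'fx': 437.53921885000096, 'fy': 437.53921885000096, 'cx': 253.51596852403986, 'cy': 190.69828493291197, 'k1': -0.057965030108589395, 'origin': array([ 262.34956443,   49.72207321, 1401.28659376]), 'orientation': array([ 0.70795642, -0.70175754,  0.05343006, -0.05898553])}
wrist {'fx': 324.0294496649835, 'fy': 324.0294496649835, 'cx': 258.7972353746216, 'cy': 187.1784829846426, 'k1': 0.013357661607220864, 'origin': array([ 80.07562252, 576.26166758, 372.59913885]), 'orientation': array([0.78731254, 0.59615383, 0.09393428, 0.12615838])}
```

```bash
python3 - <<'E'
import cv2,numpy as np
a=cv2.imread("pics/scene0.png");b=cv2.imread("pics/top0.png")
cv2.imwrite("pics/scene0b.png",cv2.resize(a,(800,600),interpolation=cv2.INTER_CUBIC))
cv2.imwrite("pics/top0b.png",cv2.resize(b,(800,600),interpolation=cv2.INTER_CUBIC))
E
```

```text
(no output)
```

View pics/scene0b.png

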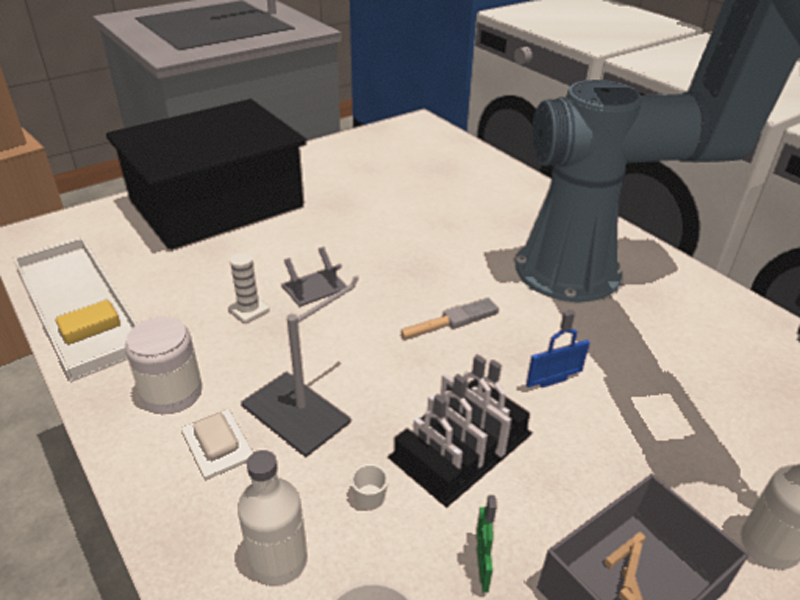

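View pics/top0b.png

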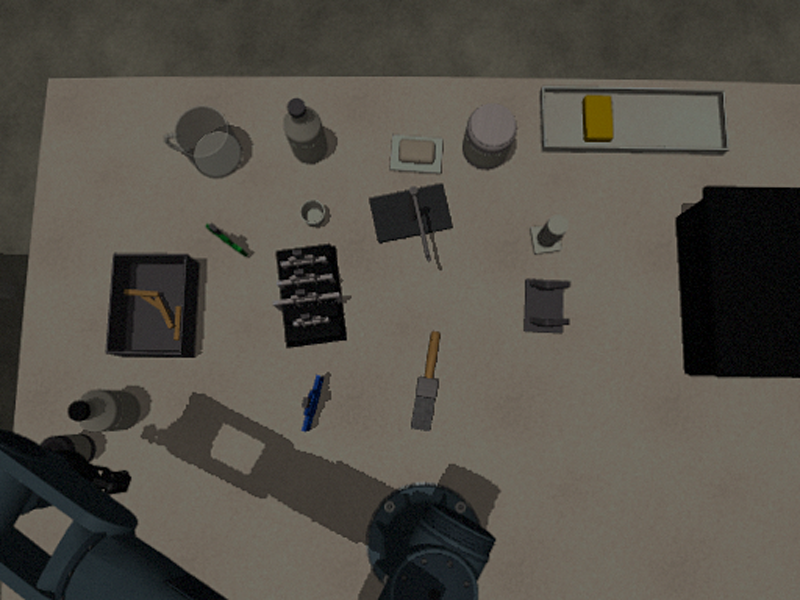

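Scene: the rack holds four screens (rack centre at about 200,189 in the 512x384 top view). The largest is in the third slot from the far end. The hook post is at 264,121 with its free tip at 275,166. The cradle is at 349,196 and the filter at 351,150. The blue and green screens are decoys.

```bash
cat > h.py <<'E'
import cv2, numpy as np
from scipy.spatial.transform import Rotation as R
from workcell import monitor, imaging, bot
def K(c): return np.array([[c["fx"],0,c["cx"]],[0,c["fy"],c["cy"]],[0,0,1.]])
def D(c): return np.array([c["k1"],0,0,0.])
def ray(c,uv):
    p=cv2.undistortPoints(np.array(uv,float).reshape(-1,1,2),K(c),D(c),criteria=(3,50,1e-9)).reshape(-1,2)
    d=R.from_quat(c["orientation"]).apply(np.c_[p,np.ones(len(p))])
    return d/np.linalg.norm(d,axis=1)[:,None]
def plane(c,uv,z):
    d=ray(c,uv);o=np.array(c["origin"]);return o+d*((z-o[2])/d[:,2:])
def proj(c,P):
    r=R.from_quat(c["orientation"]).inv();q=r.apply(np.atleast_2d(P)-c["origin"])
    return cv2.projectPoints(q,np.zeros(3),np.zeros(3),K(c),D(c))[0].reshape(-1,2)
def tri(cs,uvs):
    A=np.zeros((3,3));b=np.zeros(3);L=[]
    for c,uv in zip(cs,uvs):
        d=ray(c,uv)[0];M=np.eye(3)-np.outer(d,d);A+=M;b+=M@c["origin"];L.append((d,c["origin"]))
    X=np.linalg.solve(A,b);return X,[round(float(np.linalg.norm(np.cross(X-o,d))),1) for d,o in L]
def shot(n,name):
    c=imaging.calibration(n);im=imaging.capture(n);cv2.imwrite(f"pics/{name}.png",im);np.save(f"pics/{name}.npy",c,allow_pickle=True);return c,im
def load(name): return np.load(f"pics/{name}.npy",allow_pickle=True).item(),cv2.imread(f"pics/{name}.png")
E
python3 - <<'E'
from h import *
for n in("scene","top"): np.save(f"pics/{n}0.npy",imaging.calibration(n),allow_pickle=True)
c,im=load("top0");k=.64
np.set_printoptions(precision=1,suppress=True)
P=lambda u,v,z:plane(c,[[u*k,v*k]],z)[0]
print("rack corners",P(278,250,51),P(334,245,51),P(346,340,51),P(288,347,51))
print("tip",P(430,260,200),"post",P(413,190,198))
print("foot",P(370,197,12),P(444,185,12),P(453,231,12),P(378,242,12))
print("cradle",P(528,280,84),P(568,285,84),P(568,320,84),P(528,330,8))
print("filter cap",P(531,232,0),P(565,247,0),P(560,225,124)); print("cup",P(315,212,45))
cw=imaging.calibration("wrist");s=monitor.state();t=R.from_quat(s["orientation"]).inv()
print("cam in tool",t.apply(cw["origin"]-s["tool_pos"]),(t*R.from_quat(cw["orientation"])).as_matrix())
a=cv2.imread("pics/scene0.png")[220:330,240:350];b=im[150:226,170:226]
cv2.imwrite("pics/crop1.png",np.hstack([cv2.resize(a,(450,450),interpolation=2),cv2.resize(b,(332,450),interpolation=2)]))
E
```

```text
Traceback (most recent call last):
  File "h.py", line 11, in plane
    d=ray(c,uv);o=np.array(c["origin"]);return o+d*((z-o[2])/d[:,2:])
  File "h.py", line 7, in ray
    p=cv2.undistortPoints(np.array(uv,float).reshape(-1,1,2),K(c),D(c),criteria=(3,50,1e-9)).reshape(-1,2)
      ~~~~~~~~~~~~~~~~~~~^^^^^^^^^^^^^^^^^^^^^^^^^^^^^^^^^^^^^^^^^^^^^^^^^^^^^^^^^^^^^^^^^^^
cv2.error: OpenCV(4.12.0) :-1: error: (-5:Bad argument) in function 'undistortPoints'
> Overload resolution failed:
>  - undistortPoints() got an unexpected keyword argument 'criteria'
>  - undistortPoints() got an unexpected keyword argument 'criteria'
```

```bash
sed -i 's/,criteria=(3,50,1e-9)//' h.py
python3 - <<'E'
from h import *
c,im=load("top0");k=.64
np.set_printoptions(precision=1,suppress=True)
P=lambda u,v,z:plane(c,[[u*k,v*k]],z)[0]
print("rack corners",P(278,250,51),P(334,245,51),P(346,340,51),P(288,347,51))
print("tip",P(430,260,200),"post",P(413,190,198))
print("foot",P(370,197,12),P(444,185,12),P(453,231,12),P(378,242,12))
print("cradle",P(528,280,84),P(568,285,84),P(568,320,84),P(528,330,8))
print("filter cap",P(531,232,0),P(565,247,0),P(560,225,124)); print("cup",P(315,212,45))
cw=imaging.calibration("wrist");s=monitor.state();t=R.from_quat(s["orientation"]).inv()
print("cam in tool",t.apply(cw["origin"]-s["tool_pos"]),(t*R.from_quat(cw["orientation"])).as_matrix())
a=cv2.imread("pics/scene0.png")[220:330,240:350];b=im[150:226,170:226]
cv2.imwrite("pics/crop1.png",np.hstack([cv2.resize(a,(450,450),interpolation=2),cv2.resize(b,(332,450),interpolation=2)]))
E
```

```text
rack corners [575.7 302.1  51. ] [586.8 188.4  51. ] [393.8 160.   51. ] [378.8 274.9  51. ]
tip [524.7  -0.1 200. ] post [656.   31.1 198. ]
foot [700.8 118.9  12. ] [728.4 -37.4  12. ] [628.1 -55.9  12. ] [603.3 100.6  12. ]
cradle [ 511.6 -197.2   84. ] [ 502.3 -275.8   84. ] [ 433.1 -273.7   84. ] [ 421.6 -209.3    8. ]
filter cap [ 630.6 -221.7    0. ] [ 598.8 -292.8    0. ] [ 612.5 -254.2  124. ]
cup [657.6 229.9  45. ]
cam in tool [  79.2    1.6 -142.1] [[-0.  -1.  -0.3]
 [ 1.   0.  -0. ]
 [ 0.  -0.3  1. ]]
```

View pics/crop1.png

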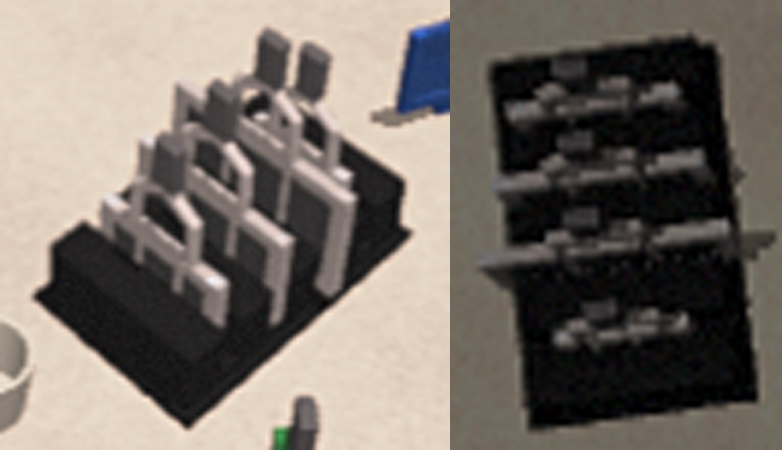

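The crop shows the order from the far end: c, b, a, d, each with a dark grip tab on top. I'll move the wrist camera above the rack for the finer measurement.

```bash
python3 -m pendant '[[[0.2,-0.2,0.17],[0,0,-0.5]],[[0.54,-0.72,0.2],[0,0,-1]],[[0.54,-0.72,0.2],[0,0,-1]],[[0.54,-0.72,0.2],[0,0,-1]],[[0.54,-0.72,0.2],[0,0,-1]],[[0.54,-0.72,0.2],[0,0,-1]],[[0.54,-0.72,0.2],[0,0,-1]],[[0.54,-0.72,0.2],[0,0,-1]],[[0.54,-0.72,0.2],[0,0,-1]],[[0.54,-0.72,0.2],[0,0,-1]]]' 30 40
python3 - <<'E'
from h import *
print(monitor.state()["joints"])
shot("wrist","w1")
E
python3 -m pendant '[[[0,-0.1,0],[0,0,0]],[[0,-0.2,0],[0,0,0]],[[0,-0.2,0],[0,0,0]],[[0,-0.2,0],[0,0,0]],[[0,-0.2,0],[0,0,0]]]'
python3 - <<'E'
from h import *
c,im=shot("wrist","w2")
_,a=load("w1")
cv2.imwrite("pics/w12.png",np.vstack([cv2.resize(a[84:],(512,300)),cv2.resize(im[84:],(512,300))]))
E
```

```text
t: 1.4
tool_pos: [481.9, 118.3, 351.4]
orientation: [0.616, 0.788, -0.0, 0.0]
wrist_force: [0.1, 0.3, -0.7]
gripper_width: 29.8
finger_force: 0.0
[ 1.42858756e-03 -7.65766005e-02  1.63664523e+00 -7.40734566e-04
  1.58103895e+00 -2.41809493e-01]
t: 2.08
tool_pos: [479.8, 3.3, 351.2]
orientation: [0.613, 0.79, 0.0, -0.0]
wrist_force: [-0.5, -0.2, -0.3]
gripper_width: 30.0
finger_force: 0.0
```

View pics/w12.png

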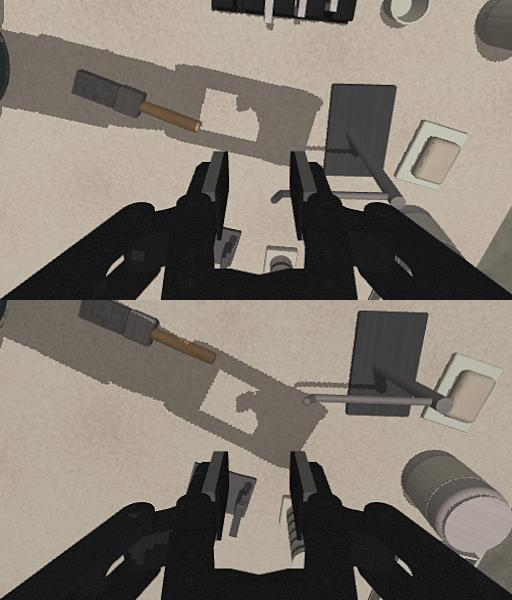

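The wrist views show the rack at the top of w1, the hook prong from about (275,282) to (398,286) in w1 and (307,185) to (445,190) in w2, and the cradle and filter between the fingers. I'll zoom in on the hook and rack for pixel positions.

```bash
python3 - <<'E'
from h import *
_,a=load("w1");_,b=load("w2")
x=cv2.resize(a[0:120,190:390],(800,480-180),fx=0,fy=0,interpolation=2) if 0 else cv2.resize(a[0:110,190:390],(720,396),interpolation=2)
y=cv2.resize(b[160:215,290:470],(720,220)[:2],interpolation=2)
y=y[:204]
cv2.imwrite("pics/z1.png",np.vstack([x,y]))
E
```

```text
(no output)
```

View pics/z1.png

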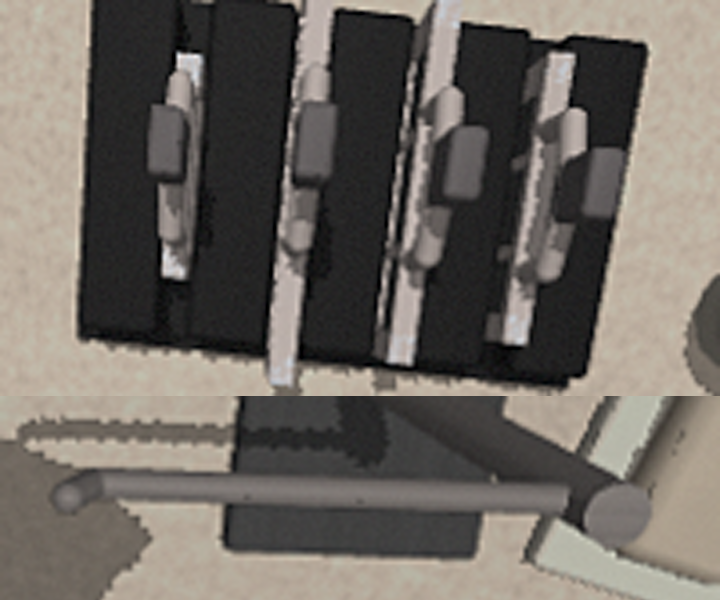

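```bash
python3 - <<'E'
from h import *
np.set_printoptions(precision=1,suppress=True)
w1,a=load("w1");w2,b=load("w2");sc,_=load("scene0");tp,_=load("top0")
W={"d":(164,142),"a":(317,144),"b":(470,162),"c":(606,184)}
S={"c":(281.6,253.7),"b":(294.5,241.5),"a":(306.7,228.6),"d":(317,231.7)}
T={"c":(189.9,161.3),"b":(190.7,174.1),"a":(192.1,186.6),"d":(195.1,201.9)}
z={"a":176,"b":164,"c":152,"d":140}
for k in "dabc":
    u=(190+W[k][0]/3.6-.4,W[k][1]/3.6-.4)
    print(k,"plane",plane(w1,[u],z[k])[0],plane(tp,[T[k]],z[k])[0],"tri",*tri([w1,sc,tp],[u,S[k],T[k]]))
def q(u,v): return (290+u/4-.4,160+v/4-.4)
tip=q(68,496-396);bend=q(108,484-396);j=q(565,497-396);post=q(618,514-396)
print("tip",plane(w2,[tip],200)[0],"bend",plane(w2,[bend],190)[0],"end",plane(w2,[j],190)[0],"post",plane(w2,[post],198)[0])
print("tri tip",tri([w2,w1],[tip,(275,282)]),"post",tri([w2,w1],[post,(398,286)]))
print("tri scene tip",tri([w2,sc],[tip,(354*.64,281*.64)]),"post",tri([w2,sc],[post,(295*.64,319*.64)]))
def r(u,v): return (190+u/3.6-.4,v/3.6-.4)
print("rack",plane(w1,[r(648,45),r(585,375),r(80,335)],51))
E
```

```text
d plane [431.3 229.4 140. ] [430.3 230.5 140. ] tri [430.8 229.6 142. ] [0.8, 0.3, 1.0]
a plane [471.6 234.8 176. ] [469.4 235.3 176. ] tri [470.5 234.7 176.9] [1.0, 0.6, 1.4]
b plane [511.5 241.6 164. ] [508.  242.3 164. ] tri [509.8 241.5 164.8] [1.5, 0.8, 2.1]
c plane [550.4 246.7 152. ] [548.6 247.8 152. ] tri [549.1 246.6 154.7] [0.7, 0.7, 1.3]
tip [528.    2.6 200. ] bend [538.9   5.3 190. ] end [648.   29.9 190. ] post [657.   30.4 198. ]
tri tip (array([530. ,   0.6, 192.5]), [0.3, 0.3]) post (array([658.3,  30.1, 196.2]), [0.0, 0.0])
tri scene tip (array([530. ,   0.3, 192.5]), [0.3, 0.3]) post (array([655.1,  32.2, 197.6]), [2.4, 2.4])
rack [[575.2 305.5  51. ]
 [590.3 198.3  51. ]
 [407.4 167.5  51. ]]
```

Tab centres fall on one line, 40 mm apart (yaw 8.3°), and their heights match. The hook yaw is about 12.4° and the prong middle is near (587,15.5,190). Next I'll approach screen_a.

```bash
python3 -m pendant '[[[-0.015,0.1,-0.05],[0,0,-0.1]],[[-0.015,0.2,-0.1],[0,0,-0.1]],[[-0.015,0.3,-0.2],[0,0,-0.1]],[[-0.015,0.389,-0.23],[0,0,-0.1]],[[-0.015,0.389,-0.26],[0,0,-0.1]],[[-0.015,0.389,-0.26],[0,0,-0.1]],[[-0.015,0.389,-0.26],[0,0,-0.1]],[[-0.015,0.389,-0.26],[0,0,-0.1]]]' 26 40
python3 - <<'E'
from h import *
c,im=shot("wrist","w3");s=monitor.state();t=R.from_quat(s["orientation"])
np.set_printoptions(precision=1,suppress=True)
print(s["tool_pos"],s["orientation"])
cv2.imwrite("pics/w3b.png",cv2.resize(im,(640,480)))
print("tcp proj",proj(c,[s["tool_pos"],s["tool_pos"]-[0,0,24],[470.8,234.8,176]]))
E
```

```text
t: 3.12
tool_pos: [472.0, 234.4, 196.9]
orientation: [0.655, 0.756, 0.001, 0.001]
wrist_force: [-0.1, 0.1, -0.0]
gripper_width: 25.9
finger_force: 0.0
[472.  234.3 196.8] [0.7 0.8 0.  0. ]
tcp proj [[256.3 253.5]
 [256.5 232. ]
 [254.5 233.5]]
```

View pics/w3b.png

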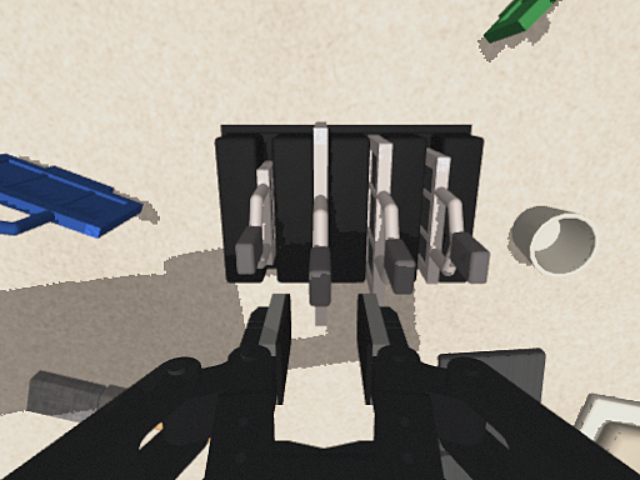

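Screen_a's tab top at (319,290) sits centred between the fingers and matches the prediction. Descend and grip.

```bash
python3 -m pendant '[[[-0.001,0,-0.03],[0,0,0]],[[-0.001,0,-0.06],[0,0,0]],[[-0.001,0,-0.078],[0,0,0]],[[-0.001,0,-0.078],[0,0,0]],[[-0.001,0,-0.078],[0,0,0]]]' && python3 -m pendant '[[[0,0,0],[0,0,0]],[[0,0,0],[0,0,0]],[[0,0,0],[0,0,0]],[[0,0,0],[0,0,0]],[[0,0,0],[0,0,0]],[[0,0,0],[0,0,0]]]' 4 50
```

```text
t: 3.8
tool_pos: [470.7, 234.9, 148.6]
orientation: [0.654, 0.756, 0.0, 0.0]
wrist_force: [-0.3, -0.4, -0.0]
gripper_width: 26.4
finger_force: 0.0
t: 4.55
tool_pos: [471.0, 235.0, 149.2]
orientation: [0.654, 0.756, 0.001, 0.0]
wrist_force: [0.2, -0.9, 5.2]
gripper_width: 9.4
finger_force: 49.7
```

```bash
python3 -m pendant '[[[0,0,0.015],[0,0,0]],[[0,0,0.03],[0,0,0]],[[0,0,0.045],[0,0,0]],[[0,0,0.06],[0,0,0]],[[0,0,0.08],[0,0,0]],[[0,0,0.1],[0,0,0]],[[0,0,0.12],[0,0,0]],[[0,0,0.135],[0,0,0]],[[0,0,0.135],[0,0,0]]]'
python3 - <<'E'
from h import *
c,im=shot("scene","s1");_,i0=load("scene0")
d=cv2.absdiff(im,i0).max(2)
w,_=shot("wrist","w4")
a=im[150:342,200:392]
cv2.imwrite("pics/s1b.png",np.hstack([cv2.resize(a,(440,440),interpolation=2),cv2.resize(cv2.imread("pics/w4.png")[120:350,150:400],(350,322)).repeat(1,0) if 0 else cv2.resize(cv2.imread("pics/w4.png")[120:350,150:340],(360,440))]))
E
```

```text
t: 5.68
tool_pos: [470.9, 235.0, 230.5]
orientation: [0.654, 0.756, 0.001, 0.0]
wrist_force: [-0.5, 0.6, -0.7]
gripper_width: 9.5
finger_force: 48.8
```

View pics/s1b.png

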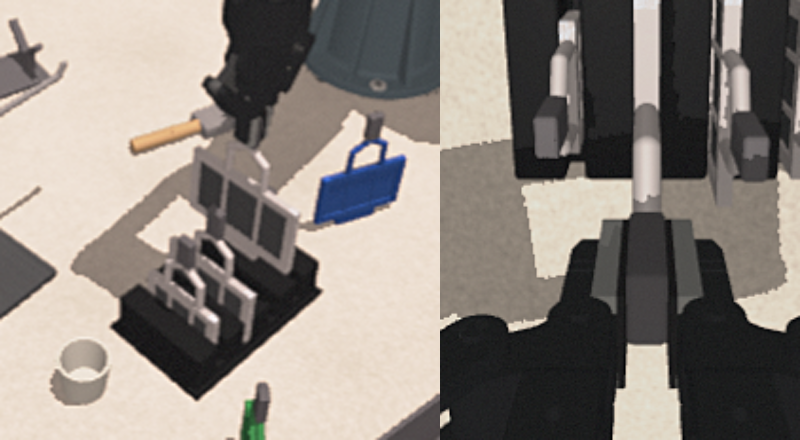

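Screen_a is gripped centrally and hangs clear above the rack, which has not moved. Carry it to the front of the prong.

```bash
python3 -m pendant '[[[0.008,-0.06,0],[0,0,0]],[[0.018,-0.13,0],[0,0,0]],[[0.028,-0.2,0],[0,0,0.02]],[[0.034,-0.27,0],[0,0,0.07]],[[0.039,-0.34,0],[0,0,0.07]],[[0.039,-0.38,0],[0,0,0.07]],[[0.039,-0.4,0],[0,0,0.07]],[[0.039,-0.4,0],[0,0,0.07]],[[0.039,-0.4,0],[0,0,0.07]]]'
python3 - <<'E'
from h import *
c,im=shot("scene","s2");w,iw=shot("wrist","w5");s=monitor.state()
np.set_printoptions(precision=1,suppress=True)
tip=[586.7-62.5,15.5-13.8,200]
e=s["tool_pos"]-[0,0,13]
print(s["tool_pos"],s["orientation"],"scene: tip",proj(c,[tip,[657,31,198],e]),"wrist tip/post",proj(w,[tip,[657,31,198],e]))
a=im[130:270,120:300]
cv2.imwrite("pics/s2b.png",np.hstack([cv2.resize(a,(450,350),interpolation=2),cv2.resize(iw[130:350,200:420],(350,350))]))
E
```

```text
t: 6.9
tool_pos: [493.7, -4.3, 229.3]
orientation: [0.626, 0.78, 0.0, -0.0]
wrist_force: [0.2, 0.6, -1.1]
gripper_width: 9.2
finger_force: 48.7
[493.7  -4.2 229.4] [ 0.6  0.8  0.  -0. ] scene: tip [[228.9 176.9]
 [186.9 203.5]
 [237.8 166.3]] wrist tip/post [[310.  229.1]
 [544.1 228.4]
 [256.4 241. ]]
```

View pics/s2b.png

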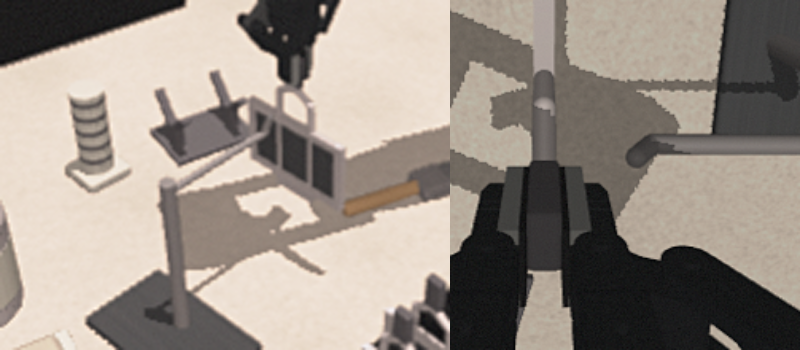

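```bash
python3 - <<'E'
from h import *
np.set_printoptions(precision=1,suppress=True)
w1,_=load("w1");w2,_=load("w2");w5,im=load("w5");sc,_=load("scene0");tp,_=load("top0")
tip5=(200+188/1.59,130+153/1.59)
q=lambda u,v:(290+u/4-.4,160+v/4-.4)
print(tri([w2,w5,w1,sc],[q(68,100),tip5,(275,282),(225.5,180.5)]),tri([w5,w2],[tip5,q(68,100)]))
# prong centre rows in w5
g=im.astype(int).mean(2)
for u in (345,365,385,400):
    col=g[205:240,u].round().astype(int);print(u,col)
# bright top streak line onto z=190
E
```

```text
(array([531.2,  -0.7, 189.8]), [1.0, 0.9, 0.6, 1.5]) (array([530.8,   0.1, 190. ]), [0.5, 0.5])
345 [172 176 179 181 177 162 178 180 166  94  68  92 103 110 117 123 126 124
 121 105  57  69 132 178 172 176 174 175 169 168 169 173 175 174 170]
365 [ 91  49  39  39  26  23  13  15  23  45  78  92 103 110 116 122 123 123
 120 112 103 101 139 182 177 177 175 171 173 172 174 174 169 168 167]
385 [ 64  67  65  67  66  65  64  65  64  64  74  92 102 111 116 122 123 124
 118 111 107 101 136 178 165 163 168 172 169 175 172 170 167 163 165]
400 [ 65  67  66  66  66  66  64  64  63  59  78  93 103 109 115 119 123 123
 119 113 105 101 139 179 168 164 174 173 171 174 176 174 171 169 170]
```

```bash
python3 - <<'E'
from h import *
np.set_printoptions(precision=1,suppress=True)
w5,im=load("w5");w2,i2=load("w2");sc,isc=load("scene0")
p=plane(w5,[(345,220.3),(400,220.6)],186);print(p)
a=np.deg2rad(12.4);e=np.array([np.cos(a),np.sin(a)]);n=np.array([-e[1],e[0]])
g=i2.astype(int).mean(2)
for u in (350,400): print(u,g[170:200,u].round().astype(int))
print("offsets rel. mid guess",[(n@(x[:2]-[586.7,15.5])).round(1) for x in p], "eye",n@(np.array([493.7,-4.2])-[586.7,15.5]))
# predicted w2 rows for prong centreline
L=np.array([[586.7+t*e[0],15.5+t*e[1],186] for t in(-40,0,40)]);print(proj(w2,L),proj(w5,L),proj(sc,L))
gs=isc.astype(int).mean(2)
for u in (195,205,215): print(u,gs[175:215,u].round().astype(int))
E
```

```text
[[547.6   6.2 186. ]
 [581.   13.5 186. ]]
350 [ 34  38  46  58  61  63  63  64  62  74  99 113 120 123 119 108  90  60
  67  67  68  69  66  67  68  65  66  62  71 129]
400 [ 48  50  60  67  65  65  64  62  62  61  65  87 104 114 120 121 112 105
  85  60  62  66  64  65  66  67  67  64  64  57]
offsets rel. mid guess [np.float64(-0.7), np.float64(-0.8)] eye 0.7299415433537823
[[324.8 181. ]
 [365.1 182.4]
 [405.5 183.7]] [[345.3 219.3]
 [410.  219.5]
 [475.1 219.8]] [[222.1 185.8]
 [210.2 193.2]
 [197.7 201. ]]
195 [214 162 112  99  88 103 111 111 110 110 111 109 110 111 112 110 110 110
  95  84 173 214 216 214 205 170 149 125 117 195 216 213 211 211 210 210
 210 209 209 212]
205 [ 85 107 110 110 109 109 109 109 110 109 110 110 110 110 109  84 148 209
 186 158 141 119 168 210 217 217 214 214 215 212 214 214 213 213 214 214
 213 212 212 212]
215 [159 131  95  82  85  95  93  86  75  98 109  89 113 151 144 115 167 212
 218 215 214 214 213 214 214 214 214 215 218 215 215 214 217 217 216 216
 215 216 215 214]
```

The prong line matches a height of 186 (centre), lying 1 mm to the -y side of my guess. I'll correct sideways, then slide the eye over the prong.

```bash
python3 -m pendant '[[[0.001,-0.003,-0.007],[0,0,0]],[[0.001,-0.003,-0.007],[0,0,0]],[[0.04,0.006,-0.007],[0,0,0]],[[0.08,0.014,-0.007],[0,0,0]],[[0.12,0.023,-0.007],[0,0,0]],[[0.16,0.032,-0.007],[0,0,0]],[[0.2,0.041,-0.007],[0,0,0]],[[0.2335,0.048,-0.007],[0,0,0]],[[0.2335,0.048,-0.007],[0,0,0]],[[0.2335,0.048,-0.007],[0,0,0]]]'
python3 -m pendant '[[[0,0,-0.01],[0,0,0]],[[0,0,-0.02],[0,0,0]],[[0,0,-0.028],[0,0,0]],[[0,0,-0.034],[0,0,0]],[[0,0,-0.0355],[0,0,0]],[[0,0,-0.0355],[0,0,0]],[[0,0,-0.0355],[0,0,0]]]'
python3 - <<'E'
from h import *
c,im=shot("scene","s3");w,iw=shot("wrist","w6")
cv2.imwrite("pics/s3b.png",np.hstack([cv2.resize(im[130:270,120:300],(450,350),interpolation=2),cv2.resize(iw[130:350,150:370],(350,350))]))
E
```

```text
t: 8.25
tool_pos: [633.2, 23.7, 224.9]
orientation: [0.626, 0.78, -0.0, -0.001]
wrist_force: [-0.6, -1.3, -2.1]
gripper_width: 9.1
finger_force: 49.1
t: 9.12
tool_pos: [634.0, 23.7, 204.3]
orientation: [0.626, 0.78, 0.0, 0.0]
wrist_force: [-2.1, 0.2, 2.8]
gripper_width: 9.0
finger_force: 49.6
```

View pics/s3b.png

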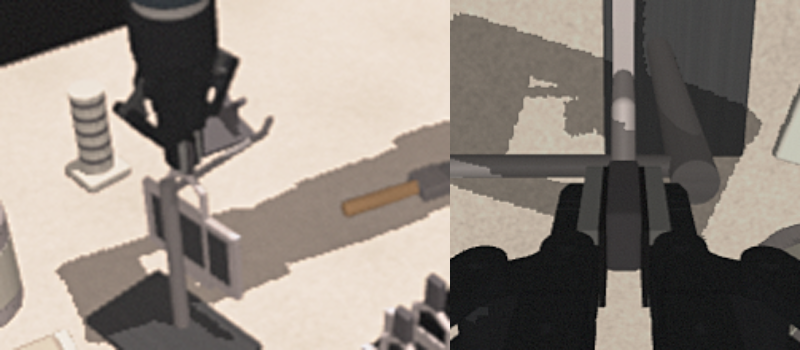

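The prong runs through the bow's eye, and the vertical force rose about 4 N, so it is just touching. Release and lift.

```bash
python3 -m pendant '[[[0,0,0],[0,0,0]],[[0,0,0],[0,0,0]],[[0,0,0],[0,0,0]],[[0,0,0],[0,0,0]]]' 17 40
python3 -m pendant '[[[0,0,0.02],[0,0,0]],[[0,0,0.05],[0,0,0]],[[0,0,0.09],[0,0,0]],[[0,0,0.13],[0,0,0]],[[0,0,0.13],[0,0,0]],[[-0.08,0.1,0.13],[0,0,-0.07]],[[-0.14,0.2,0.13],[0,0,-0.07]],[[-0.2,0.3,0.13],[0,0,-0.07]],[[-0.2,0.3,0.13],[0,0,-0.07]],[[-0.2,0.3,0.13],[0,0,-0.07]]]' 26
python3 - <<'E'
from h import *
np.set_printoptions(precision=1,suppress=True)
c,im=shot("scene","s4");w,iw=shot("wrist","w7");t,it=shot("top","t4")
print(monitor.state()["tool_pos"],w["origin"])
cv2.imwrite("pics/s4b.png",np.hstack([cv2.resize(im[150:330,140:340],(400,360),interpolation=2),cv2.resize(iw,(400,360))]))
E
```

```text
t: 9.72
tool_pos: [633.9, 23.6, 203.9]
orientation: [0.626, 0.78, -0.0, 0.0]
wrist_force: [-0.4, -0.2, 0.4]
gripper_width: 17.2
finger_force: 0.0
t: 10.98
tool_pos: [512.5, 205.4, 281.7]
orientation: [0.653, 0.757, -0.0, -0.0]
wrist_force: [0.3, 0.3, 0.2]
gripper_width: 25.8
finger_force: 0.0
[514.3 202.9 281.7] [503.  284.7 423.8]
```

View pics/s4b.png

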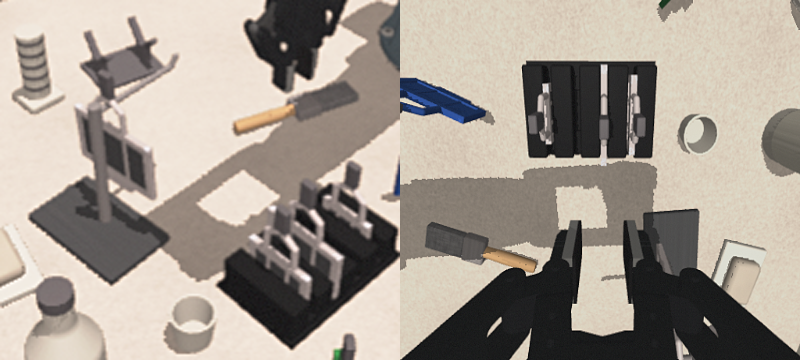

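Screen_a hangs on the prong. Check that the remaining tabs have not moved, then fetch screen_b.

```bash
python3 - <<'E'
from h import *
np.set_printoptions(precision=1,suppress=True)
w,im=load("w7")
for k,P in dict(b=[510.3,241.3,164],c=[550,246.6,152],d=[431,229.6,140]).items():
    u=proj(w,P)[0];x,y=u.astype(int);cr=im[y-14:y+15,x-12:x+13]
    g=cr.mean(2);sat=cr.max(2).astype(int)-cr.min(2)
    m=((g>55)&(g<110)).astype(np.uint8);n,l,st,ce=cv2.connectedComponentsWithStats(m)
    i=1+np.argmax(st[1:,4]);print(k,u,st[i],"obs",ce[i]+[x-12,y-14],plane(w,[ce[i]+[x-12,y-14]],P[2])[0])
E
python3 -m pendant '[[[-0.003,0.03,-0.03],[0,0,0]],[[-0.006,0.063,-0.08],[0,0,0]],[[-0.006,0.063,-0.13],[0,0,0]],[[-0.006,0.063,-0.14],[0,0,0]],[[-0.006,0.063,-0.14],[0,0,0]]]'
```

```text
b [260.3 138.2] [  7   0  13  26 196] obs [260.8 137. ] [510.5 242.3 164. ]
c [308.  136.4] [  1   0  18  27 231] obs [307.3 134.8] [549.1 247.8 152. ]
d [168.5 133.5] [  8   0  17  24 173] obs [170.2 131.5] [432.4 231.6 140. ]
t: 11.75
tool_pos: [510.3, 241.3, 197.5]
orientation: [0.655, 0.756, -0.0, -0.0]
wrist_force: [0.8, 0.4, -0.1]
gripper_width: 26.1
finger_force: 0.0
```

```bash
python3 -m pendant '[[[0,0,-0.03],[0,0,0]],[[0,0,-0.06],[0,0,0]],[[0,0,-0.09],[0,0,0]],[[0,0,-0.1015],[0,0,0]],[[0,0,-0.1015],[0,0,0]],[[0,0,-0.1015],[0,0,0]]]' 23 && python3 -m pendant '[[[0,0,0],[0,0,0]],[[0,0,0],[0,0,0]],[[0,0,0],[0,0,0]],[[0,0,0],[0,0,0]],[[0,0,0],[0,0,0]],[[0,0,0],[0,0,0]]]' 4 50
python3 -m pendant '[[[0,0,0.015],[0,0,0]],[[0,0,0.03],[0,0,0]],[[0,0,0.045],[0,0,0]],[[0,0,0.06],[0,0,0]],[[0,0,0.08],[0,0,0]],[[0,0,0.1],[0,0,0]],[[0,0,0.12],[0,0,0]],[[0,0,0.146],[0,0,0]],[[0,0,0.146],[0,0,0]],[[0,0,0.146],[0,0,0]]]'
```

```text
t: 12.5
tool_pos: [510.8, 241.6, 137.7]
orientation: [0.654, 0.756, 0.0, 0.0]
wrist_force: [0.0, 0.5, -0.6]
gripper_width: 22.7
finger_force: 0.0
t: 13.25
tool_pos: [510.9, 241.6, 138.0]
orientation: [0.654, 0.756, 0.001, 0.0]
wrist_force: [-0.7, -0.1, 6.3]
gripper_width: 8.9
finger_force: 49.8
t: 14.5
tool_pos: [510.1, 241.4, 224.5]
orientation: [0.654, 0.756, -0.0, -0.0]
wrist_force: [-0.8, -0.1, -2.4]
gripper_width: 9.0
finger_force: 48.8
```

```bash
python3 -m pendant '[[[0.0,-0.06,0],[0,0,0]],[[-0.005,-0.13,0],[0,0,0]],[[-0.012,-0.2,0],[0,0,0.02]],[[-0.02,-0.27,0],[0,0,0.07]],[[-0.0265,-0.34,0],[0,0,0.07]],[[-0.0265,-0.39,0],[0,0,0.07]],[[-0.0265,-0.414,0],[0,0,0.07]],[[-0.0265,-0.414,0],[0,0,0.07]],[[-0.0265,-0.414,0],[0,0,0.07]],[[-0.0265,-0.414,0],[0,0,0.07]]]'
python3 - <<'E'
from h import *
w,iw=shot("wrist","w8");g=iw.astype(int).mean(2)
for u in (345,400): print(u,g[208:235,u].round().astype(int))
E
```

```text
t: 15.75
tool_pos: [494.4, -5.9, 224.6]
orientation: [0.626, 0.78, 0.0, -0.0]
wrist_force: [0.5, -0.1, -2.2]
gripper_width: 9.5
finger_force: 48.8
345 [158 148  93 115 168 179 128  60  90 101 108 116 122 129 126 124 116  94
  52 104 182 173 176 177 175 171 167]
400 [ 68  68  65  69  70  71  69  67  87  98 107 114 119 122 126 124 120 112
 108  93  56  69  67  64  69 121 176]
```

```bash
python3 -m pendant '[[[0.035,0.008,0],[0,0,0]],[[0.07,0.015,0],[0,0,0]],[[0.11,0.024,0],[0,0,0]],[[0.15,0.033,0],[0,0,0]],[[0.184,0.0405,0],[0,0,0]],[[0.184,0.0405,0],[0,0,0]],[[0.184,0.0405,0],[0,0,0]],[[0.184,0.0405,0],[0,0,0]]]'
python3 -m pendant '[[[0,0,-0.01],[0,0,0]],[[0,0,-0.02],[0,0,0]],[[0,0,-0.028],[0,0,0]],[[0,0,-0.034],[0,0,0]],[[0,0,-0.0345],[0,0,0]],[[0,0,-0.0345],[0,0,0]],[[0,0,-0.0345],[0,0,0]]]'
python3 - <<'E'
from h import *
c,im=shot("scene","s5");w,iw=shot("wrist","w9")
cv2.imwrite("pics/s5b.png",np.hstack([cv2.resize(im[130:270,120:300],(450,350),interpolation=2),cv2.resize(iw[130:350,150:370],(350,350))]))
E
```

```text
t: 16.8
tool_pos: [604.1, 17.4, 224.7]
orientation: [0.626, 0.78, -0.0, -0.0]
wrist_force: [0.7, -0.4, -1.3]
gripper_width: 9.2
finger_force: 49.1
t: 17.68
tool_pos: [604.8, 17.3, 205.3]
orientation: [0.626, 0.78, -0.0, 0.0]
wrist_force: [-3.8, 1.5, 7.5]
gripper_width: 8.9
finger_force: 50.3
```

View pics/s5b.png

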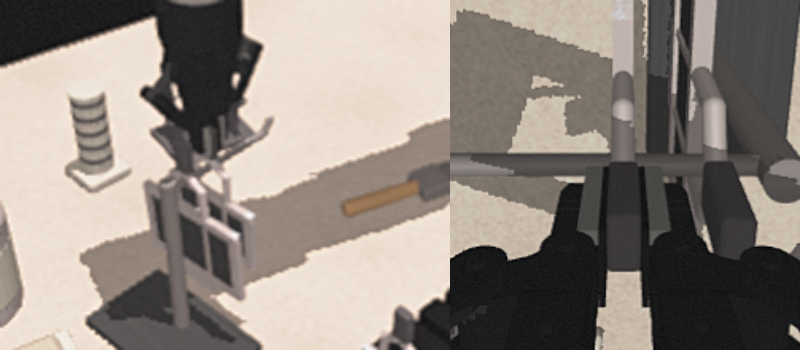

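Screen_b's bow rests on the prong at 7 N and is clear of screen_a's tab. Release it with a small opening, lift, and go to screen_c.

```bash
python3 -m pendant '[[[0,0,0],[0,0,0]],[[0,0,0],[0,0,0]],[[0,0,0],[0,0,0]],[[0,0,0],[0,0,0]]]' 15 40
python3 -m pendant '[[[0,0,0.02],[0,0,0]],[[0,0,0.05],[0,0,0]],[[0,0,0.09],[0,0,0]],[[0,0,0.12],[0,0,0]],[[0,0.05,0.12],[0,0,-0.07]],[[-0.05,0.15,0.12],[0,0,-0.07]],[[-0.0925,0.25,0.12],[0,0,-0.07]],[[-0.0925,0.34,0.12],[0,0,-0.07]],[[-0.0925,0.34,0.12],[0,0,-0.07]],[[-0.0925,0.34,0.12],[0,0,-0.07]]]'
python3 - <<'E'
from h import *
np.set_printoptions(precision=1,suppress=True)
shot("scene","s6");t,it=shot("top","t6")
w,im=shot("wrist","w10")
for k,P in dict(c=[549.3,247,152],d=[431.5,230,140]).items():
    u=proj(w,P)[0];x,y=u.astype(int);cr=im[y-14:y+15,x-12:x+13]
    g=cr.mean(2);m=((g>55)&(g<110)).astype(np.uint8);n,l,st,ce=cv2.connectedComponentsWithStats(m)
    i=1+np.argmax(st[1:,4]);print(k,u,st[i],"obs",plane(w,[ce[i]+[x-12,y-14]],P[2])[0])
E
```

```text
t: 18.27
tool_pos: [604.8, 17.3, 203.8]
orientation: [0.626, 0.78, -0.0, -0.0]
wrist_force: [0.5, 0.1, 0.3]
gripper_width: 14.8
finger_force: 0.0
t: 19.52
tool_pos: [549.4, 221.3, 276.6]
orientation: [0.654, 0.756, 0.0, 0.0]
wrist_force: [0.0, -1.4, -0.5]
gripper_width: 15.1
finger_force: 0.0
c [261.5 149.6] [  8   0  12  29 224] obs [550.  248.4 152. ]
d [124.2 146.8] [  7   0  17  26 222] obs [432.7 231.9 140. ]
```

```bash
python3 -m pendant '[[[0.001,0.02,-0.05],[0,0,0]],[[0.001,0.043,-0.1],[0,0,0]],[[0.001,0.043,-0.15],[0,0,0]],[[0.001,0.043,-0.18],[0,0,0]],[[0.001,0.043,-0.21],[0,0,0]],[[0.001,0.043,-0.24],[0,0,0]],[[0.001,0.043,-0.251],[0,0,0]],[[0.001,0.043,-0.251],[0,0,0]],[[0.001,0.043,-0.251],[0,0,0]]]' 24 && python3 -m pendant '[[[0,0,0],[0,0,0]],[[0,0,0],[0,0,0]],[[0,0,0],[0,0,0]],[[0,0,0],[0,0,0]],[[0,0,0],[0,0,0]],[[0,0,0],[0,0,0]]]' 4 50
python3 -m pendant '[[[0,0,0.015],[0,0,0]],[[0,0,0.03],[0,0,0]],[[0,0,0.045],[0,0,0]],[[0,0,0.06],[0,0,0]],[[0,0,0.08],[0,0,0]],[[0,0,0.1],[0,0,0]],[[0,0,0.13],[0,0,0]],[[0,0,0.166],[0,0,0]],[[0,0,0.166],[0,0,0]],[[0,0,0.166],[0,0,0]]]'
```

```text
t: 20.8
tool_pos: [550.5, 247.3, 126.2]
orientation: [0.654, 0.756, 0.001, 0.0]
wrist_force: [-0.1, 0.1, -0.6]
gripper_width: 24.2
finger_force: 0.0
t: 21.55
tool_pos: [550.5, 247.3, 126.4]
orientation: [0.654, 0.756, 0.001, 0.0]
wrist_force: [-1.6, -1.1, 6.3]
gripper_width: 9.2
finger_force: 49.8
t: 22.8
tool_pos: [549.7, 247.1, 224.7]
orientation: [0.654, 0.756, -0.0, -0.0]
wrist_force: [-0.1, 0.2, -1.8]
gripper_width: 8.7
finger_force: 48.9
```

```bash
python3 -m pendant '[[[-0.04,-0.04,0],[0,0,0]],[[-0.07,-0.12,0],[0,0,0]],[[-0.0925,-0.2,0],[0,0,0.02]],[[-0.0925,-0.28,0],[0,0,0.07]],[[-0.0925,-0.35,0],[0,0,0.07]],[[-0.0925,-0.4,0],[0,0,0.07]],[[-0.0925,-0.4235,0],[0,0,0.07]],[[-0.0925,-0.4235,0],[0,0,0.07]],[[-0.0925,-0.4235,0],[0,0,0.07]],[[-0.0925,-0.4235,0],[0,0,0.07]]]'
python3 -m pendant '[[[0.035,0.008,0],[0,0,0]],[[0.07,0.0155,0],[0,0,0]],[[0.105,0.023,0],[0,0,0]],[[0.135,0.03,0],[0,0,0]],[[0.135,0.03,0],[0,0,0]],[[0.135,0.03,0],[0,0,0]],[[0.135,0.03,0],[0,0,0]]]'
python3 -m pendant '[[[0,0,-0.01],[0,0,0]],[[0,0,-0.02],[0,0,0]],[[0,0,-0.028],[0,0,0]],[[0,0,-0.034],[0,0,0]],[[0,0,-0.0345],[0,0,0]],[[0,0,-0.0345],[0,0,0]],[[0,0,-0.0345],[0,0,0]]]'
python3 - <<'E'
from h import *
c,im=shot("scene","s7");w,iw=shot("wrist","w11")
cv2.imwrite("pics/s7b.png",np.hstack([cv2.resize(im[130:270,120:300],(450,350),interpolation=2),cv2.resize(iw[130:350,150:370],(350,350))]))
E
```

```text
t: 24.05
tool_pos: [494.4, -5.9, 224.9]
orientation: [0.626, 0.78, 0.0, -0.0]
wrist_force: [0.4, 0.5, -0.5]
gripper_width: 9.2
finger_force: 49.0
t: 24.92
tool_pos: [574.8, 11.2, 225.0]
orientation: [0.626, 0.78, -0.0, -0.0]
wrist_force: [0.4, -0.6, -1.3]
gripper_width: 9.3
finger_force: 49.1
t: 25.8
tool_pos: [575.4, 11.0, 205.6]
orientation: [0.626, 0.78, -0.0, 0.0]
wrist_force: [-4.6, 0.7, 7.5]
gripper_width: 9.1
finger_force: 50.4
```

View pics/s7b.png

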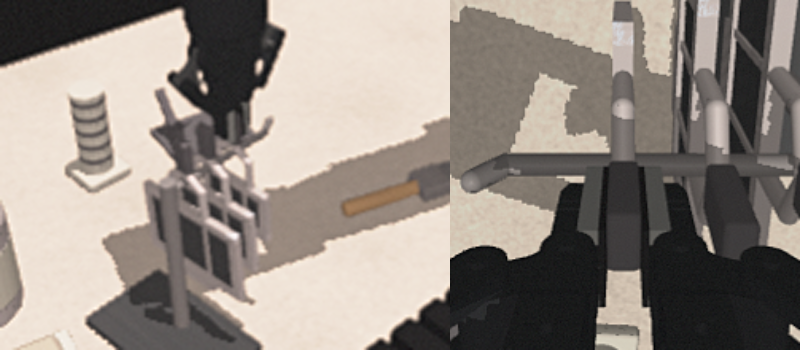

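Screen_c is on the prong as well. Release it and fetch screen_d.

```bash
python3 -m pendant '[[[0,0,0],[0,0,0]],[[0,0,0],[0,0,0]],[[0,0,0],[0,0,0]],[[0,0,0],[0,0,0]]]' 15 40
python3 -m pendant '[[[0,0,0.02],[0,0,0]],[[0,0,0.05],[0,0,0]],[[0,0,0.09],[0,0,0]],[[0,0,0.12],[0,0,0]],[[-0.05,0.05,0.12],[0,0,-0.07]],[[-0.12,0.12,0.12],[0,0,-0.07]],[[-0.18,0.2,0.12],[0,0,-0.07]],[[-0.24,0.28,0.12],[0,0,-0.07]],[[-0.24,0.32,0.12],[0,0,-0.07]],[[-0.24,0.32,0.12],[0,0,-0.07]]]'
python3 - <<'E'
from h import *
np.set_printoptions(precision=1,suppress=True)
shot("scene","s8");t,it=shot("top","t8")
w,im=shot("wrist","w12")
for k,P in dict(d=[431.5,230,140]).items():
    u=proj(w,P)[0];x,y=u.astype(int);cr=im[y-14:y+15,x-12:x+13]
    g=cr.mean(2);m=((g>55)&(g<110)).astype(np.uint8);n,l,st,ce=cv2.connectedComponentsWithStats(m)
    i=1+np.argmax(st[1:,4]);print(k,u,st[i],"obs",plane(w,[ce[i]+[x-12,y-14]],P[2])[0])
E
```

```text
t: 26.4
tool_pos: [575.4, 11.0, 204.1]
orientation: [0.626, 0.78, -0.0, -0.0]
wrist_force: [-0.2, -0.5, 0.1]
gripper_width: 14.6
finger_force: 0.0
t: 27.65
tool_pos: [431.2, 204.4, 277.4]
orientation: [0.653, 0.757, 0.001, 0.001]
wrist_force: [-0.3, -0.3, 0.1]
gripper_width: 15.2
finger_force: 0.0
d [261.8 146.2] [  8   0  11  29 107] obs [431.1 233.4 140. ]
```

```bash
python3 -m pendant '[[[0,0.02,-0.05],[0,0,0]],[[0,0.045,-0.1],[0,0,0]],[[0,0.045,-0.15],[0,0,0]],[[0,0.045,-0.19],[0,0,0]],[[0,0.045,-0.23],[0,0,0]],[[0,0.045,-0.26],[0,0,0]],[[0,0.045,-0.2715],[0,0,0]],[[0,0.045,-0.2715],[0,0,0]],[[0,0.045,-0.2715],[0,0,0]]]' 26 && python3 -m pendant '[[[0,0,0],[0,0,0]],[[0,0,0],[0,0,0]],[[0,0,0],[0,0,0]],[[0,0,0],[0,0,0]],[[0,0,0],[0,0,0]],[[0,0,0],[0,0,0]]]' 4 50
python3 -m pendant '[[[0,0,0.015],[0,0,0]],[[0,0,0.03],[0,0,0]],[[0,0,0.045],[0,0,0]],[[0,0,0.06],[0,0,0]],[[0,0,0.08],[0,0,0]],[[0,0,0.1],[0,0,0]],[[0,0,0.14],[0,0,0]],[[0,0,0.186],[0,0,0]],[[0,0,0.186],[0,0,0]],[[0,0,0.186],[0,0,0]]]'
```

```text
t: 28.92
tool_pos: [432.2, 229.9, 114.3]
orientation: [0.655, 0.756, 0.001, 0.0]
wrist_force: [0.5, -0.8, 0.1]
gripper_width: 26.1
finger_force: 0.0
t: 29.68
tool_pos: [432.0, 230.2, 114.3]
orientation: [0.654, 0.756, 0.001, 0.0]
wrist_force: [-0.9, -0.2, 5.7]
gripper_width: 9.3
finger_force: 49.4
t: 30.92
tool_pos: [431.0, 229.9, 224.3]
orientation: [0.654, 0.756, -0.0, -0.0]
wrist_force: [0.3, -0.8, -1.4]
gripper_width: 9.0
finger_force: 48.9
```

```bash
python3 -m pendant '[[[0.01,-0.06,0],[0,0,0]],[[0.03,-0.13,0],[0,0,0]],[[0.06,-0.2,0],[0,0,0.02]],[[0.09,-0.27,0],[0,0,0.07]],[[0.105,-0.33,0],[0,0,0.07]],[[0.105,-0.37,0],[0,0,0.07]],[[0.105,-0.395,0],[0,0,0.07]],[[0.105,-0.395,0],[0,0,0.07]],[[0.105,-0.395,0],[0,0,0.07]],[[0.105,-0.395,0],[0,0,0.07]]]'
python3 -m pendant '[[[0.03,0.0065,0],[0,0,0]],[[0.06,0.013,0],[0,0,0]],[[0.087,0.019,0],[0,0,0]],[[0.087,0.019,0],[0,0,0]],[[0.087,0.019,0],[0,0,0]],[[0.087,0.019,0],[0,0,0]]]'
python3 -m pendant '[[[0,0,-0.01],[0,0,0]],[[0,0,-0.02],[0,0,0]],[[0,0,-0.028],[0,0,0]],[[0,0,-0.034],[0,0,0]],[[0,0,-0.0345],[0,0,0]],[[0,0,-0.0345],[0,0,0]],[[0,0,-0.0345],[0,0,0]]]'
python3 - <<'E'
from h import *
c,im=shot("scene","s9");w,iw=shot("wrist","w13")
cv2.imwrite("pics/s9b.png",np.hstack([cv2.resize(im[130:270,120:300],(450,350),interpolation=2),cv2.resize(iw[130:350,150:370],(350,350))]))
E
```

```text
t: 32.17
tool_pos: [494.3, -6.1, 225.0]
orientation: [0.626, 0.78, 0.0, -0.0]
wrist_force: [-0.5, -1.0, -1.8]
gripper_width: 8.6
finger_force: 48.8
t: 32.92
tool_pos: [546.1, 4.6, 225.0]
orientation: [0.626, 0.78, -0.0, -0.0]
wrist_force: [-0.1, -0.4, -1.4]
gripper_width: 9.3
finger_force: 49.0
t: 33.8
tool_pos: [546.6, 4.4, 205.6]
orientation: [0.626, 0.78, -0.0, 0.0]
wrist_force: [-5.3, 1.2, 8.8]
gripper_width: 8.8
finger_force: 50.4
```

View pics/s9b.png

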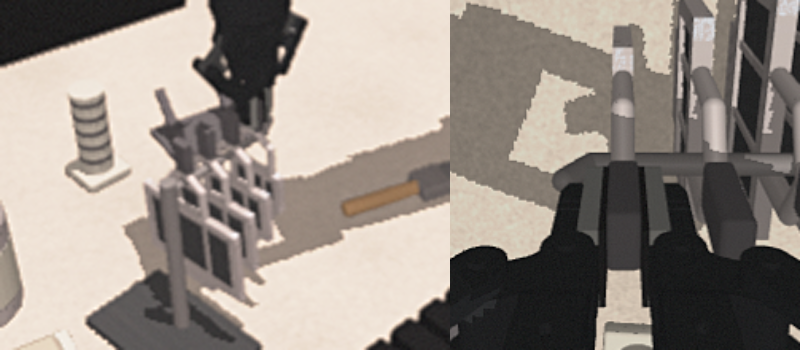

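All four screens are on the prong. I'll release screen_d and move over to look at the filter and cradle.

```bash
python3 -m pendant '[[[0,0,0],[0,0,0]],[[0,0,0],[0,0,0]],[[0,0,0],[0,0,0]],[[0,0,0],[0,0,0]]]' 14 40
python3 -m pendant '[[[0,0,0.02],[0,0,0]],[[0,0,0.05],[0,0,0]],[[0,0,0.1],[0,0,0]],[[0,0,0.15],[0,0,0]],[[-0.027,-0.05,0.243],[0,0,0]],[[-0.027,-0.15,0.243],[0,0,0]],[[-0.027,-0.25,0.243],[0,0,0]],[[-0.027,-0.35,0.243],[0,0,0]],[[-0.027,-0.457,0.243],[0,0,0]],[[-0.027,-0.457,0.243],[0,0,0]]]' 
python3 -m pendant '[[[0,0,0],[0,0,0]],[[0,0,0],[0,0,0]]]'
python3 - <<'E'
from h import *
c,im=shot("scene","s10");w,iw=shot("wrist","w14");t,it=shot("top","t10")
cv2.imwrite("pics/s10b.png",np.hstack([cv2.resize(im[120:270,120:270],(400,400),interpolation=2),cv2.resize(iw[0:300,120:420],(400,400))]))
E
```

```text
t: 34.4
tool_pos: [546.6, 4.4, 204.1]
orientation: [0.626, 0.78, -0.0, -0.0]
wrist_force: [0.3, -0.1, 0.2]
gripper_width: 14.3
finger_force: 0.0
t: 35.65
tool_pos: [529.6, -274.0, 350.9]
orientation: [0.628, 0.778, -0.0, 0.001]
wrist_force: [-0.3, 0.8, -0.4]
gripper_width: 13.6
finger_force: 0.0
t: 35.9
tool_pos: [530.7, -268.4, 350.9]
orientation: [0.626, 0.78, 0.0, 0.0]
wrist_force: [-0.6, -0.5, 0.1]
gripper_width: 14.0
finger_force: 0.0
```

View pics/s10b.png

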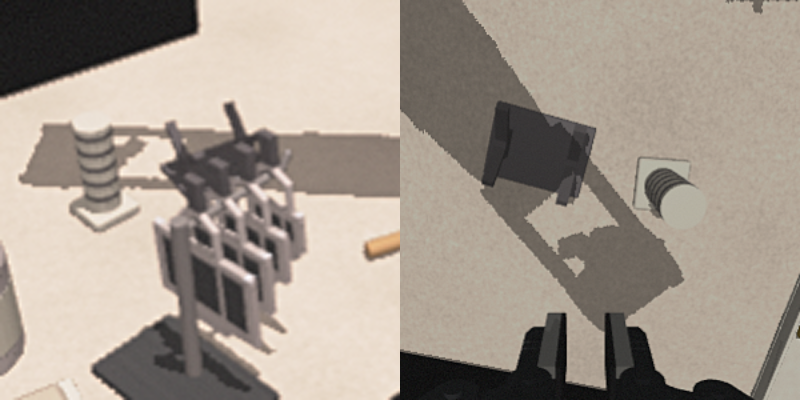

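View: the filter stands upright with its top disc at about (333,156) in the wrist frame. The cradle spans (184,76) to (268,155). I have used all 14 pictures, so from here on I measure numerically.

```bash
python3 - <<'E'
from h import *
np.set_printoptions(precision=1,suppress=True)
w,im=load("w14");g=im.mean(2)
ch=" .:-=+*#%@"[::-1]
def art(u0,u1,v0,v1,st=2):
    for v in range(v0,v1,st): print(v,"".join(ch[min(9,int(g[v,u]/20))] for u in range(u0,u1,st)))
art(176,276,72,160)
# filter: cap+disc bright, low-saturation light
hsv=cv2.cvtColor(im,cv2.COLOR_BGR2HSV)
for (u,v) in [(333,156),(303,125),(300,150),(290,60)]: print((u,v),im[v,u],hsv[v,u])
E
```

```text
72 +====+==+=+========+=+..:.........................
74 =====+===========+====-.......:..................:
76 ===+==++=#*++=====+++=+...........................
78 ===++===*#####*+======+-......................:...
80 +=======#########*++===+..........................
82 +++=====#############*+=+.........................
84 ===++===%###############*-:.......................
86 ====+==+####%#############+*=-.............:..:.:.
88 ==+====*###################+++**-:................
90 +====+=####################+++++++++::............
92 =+=====#####################+++*#++++**::.........
94 =+=====#####################*+###+++++****=-:.....
96 ++====+#####%#####################++++****++*#....
98 =+===+*#####%%#####################++*****+++*.:..
100 +=====######%%######################+*****#++=....
102 +==++=######%%########################***##++:....
104 ===++=#######%########################***##+*.....
106 ===+++######%%#########################**##+#.....
108 =+++=*######%###########################*##+-.....
110 +=+++#######%#############################++:.:...
112 ++++=#####
[... 760 characters left out ...]
... +=+==++=++==++=+==+*########*****#++:..=++++++
142 ..=++++=+++=+++==++==+===++*###+****##+*....+++=++
144 ..-++=++=+=+==+=+=+====+=====+-+****##++....:+==+=
146 ...++=++=++=++++=+++=+======+ .+****##+:.....:===+
148 ....+=+==+=+++=+=+========++-..****+=*=.......===+
150 ....-======++=======+===++....:#***++=.........+==
152 .:...-+==+++++=+==+=++===+....-*###--:..........==
154 .......+==+=+++++=+====-=........-+.............:+
156 ....:..:=+=+===+==+==++..........................-
158 ...:....=+=+++=+=====+............................
(333, 156) [160 175 180] [ 23  28 180]
(303, 125) [166 180 182] [ 26  22 182]
(300, 150) [163 178 182] [ 24  27 182]
(290, 60) [146 159 171] [ 16  37 171]
```

```bash
python3 - <<'E'
from h import *
np.set_printoptions(precision=1,suppress=True)
w,im=load("w14")
def line(pts,z):
    P=plane(w,pts,z);c=P.mean(0);_,_,V=np.linalg.svd(P-c);return c,np.degrees(np.arctan2(V[0,1],V[0,0])),P[[0,-1]]
print("top edge",line([(204,78),(210,80),(218,82),(224,84),(238,88),(252,92),(264,95.5)],8))
print("bot edge",line([(206,136.5),(214,139),(222,141),(230,142.5),(236,144)],8))
print("right edge",line([(266.5,98),(265,106),(263.5,112),(262,118),(261,124)],8))
print("left saddle outer top edge",line([(191,78),(190,88),(188.5,98),(187,108),(184,120),(182,132)],84))
print("r saddle tip up",plane(w,[(256,95),(262,106)],84),"low",plane(w,[(241,148),(248,148),(243,153)],84))
# filter
L=cv2.cvtColor(im,cv2.COLOR_BGR2LAB).astype(int);g=im.mean(2)
hsv=cv2.cvtColor(im,cv2.COLOR_BGR2HSV).astype(int)
m=((hsv[...,1]<33)&(hsv[...,2]>150)).astype(np.uint8);m[:, :280]=0;m[:,370:]=0;m[:100]=0;m[190:]=0
m=cv2.morphologyEx(m,2,np.ones((3,3)))
for v in range(110,180,2): print(v,"".join("#" if m[v,u] else "." for u in range(286,364,2)))
t,it=load("top0");g=it.mean(2);ch="@%#*+=-:. "
for v in range(172,220): print(v,"".join(ch[min(9,int(g[v,u]/13))] for u in range(328,374)))
E
```

```text
top edge (array([ 475.9, -204.8,    8. ]), np.float64(-2.975858359494906), array([[ 437.8, -202.7,    8. ],
       [ 526. , -207.4,    8. ]]))
bot edge (array([ 478.4, -284.8,    8. ]), np.float64(-1.3029464912283721), array([[ 454.4, -283.8,    8. ],
       [ 500.5, -285.2,    8. ]]))
right edge (array([ 530.5, -229.7,    8. ]), np.float64(-89.79851434828554), array([[ 530.3, -210. ,    8. ],
       [ 530.7, -247.9,    8. ]]))
left saddle outer top edge (array([ 434.6, -235.1,   84. ]), np.float64(88.57328995792014), array([[ 434.7, -203.9,   84. ],
       [ 433.5, -269.9,   84. ]]))
r saddle tip up [[ 514.6 -206.    84. ]
 [ 524.6 -217.    84. ]] low [[ 509.9 -273.7   84. ]
 [ 518.6 -271.8   84. ]
 [ 513.7 -279.5   84. ]]
110 .......................................
112 .......................................
114 .......................................
116 .......................................
118 .......................................
120 ........###########....................
122 .......###################.............
124 .......###################.............
126 .......###
[... 2921 characters left out ...]
**#%%######*****#***#****##=.:.:..:::
207 .:::..:***+**%%%%%%##*+***#**####%%%=..::::.::
208 ..:....+*******#@%%%%##%%%%%%%%#=:::::::::.:.:
209 ..::..:*****************##******=....::::::.:.
210 ......:+*+*********++******+****=..::::...:::.
211 ....:::*********+++**********+**=:::::::.:::::
212 .....:::=-=-=+++******#*********=.:::::.::::::
213 .:.:.::.:.:.:::::::::::::-======::..::::::::::
214 :......::...........:.:::::::::::::::::::::::.
215 ..:...:::.......:.::::.::..::.:::::::::::.::..
216 .:....:.:::.:......:...::.::.:::::.:.::.::::::
217 :....:.....::.:.:::...:::::::.::::.:.::::::.::
218 ...::.:..:.....::...:..::.:::::.::...:.:::.:::
219 :..:..:...:..:::::...:::..:::::::..::.::..:...
```

```bash
python3 - <<'E'
from h import *
np.set_printoptions(precision=1,suppress=True)
w,im=load("w14");t,_=load("top0");s,si=load("s10")
print("filter top",plane(w,[(332.6,155.5)],124)[0],"scene",plane(s,[(154.5,165.5)],124)[0],"tri",tri([w,s],[(332.6,155.5),(154.5,165.5)]))
print("cap corners",plane(w,[(300.5,120),(339,123),(296,153)],14))
print("cradle top cam: tips",plane(t,[(336,181.7),(364.8,182),(335,206),(364.3,206.4)],84).round(1),"mean",plane(t,[(350,194)],84))
print("base",plane(t,[(335.6,178.6),(335,211.8),(360.3,213.3)],8))
# triangulated saddle tips (right/far saddle) w14+top
print(tri([w,t],[(259,100),(336.5,181.7)]),tri([w,t],[(244,150.5),(364,182)]))
# scene disc check
g=si[155:176,142:168].mean(2);print((g>200).astype(int).sum(1),(g>200).astype(int).sum(0))
E
```

```text
filter top [ 615.9 -251.   124. ] scene [ 613.5 -251.1  124. ] tri (array([ 614.7, -250.2,  125.2]), [0.9, 0.9])
cap corners [[ 585.4 -229.    14. ]
 [ 641.3 -221.    14. ]
 [ 591.3 -277.7   14. ]]
cradle top cam: tips [[ 503.7 -191.2   84. ]
 [ 503.5 -279.7   84. ]
 [ 428.7 -186.6   84. ]
 [ 428.2 -275.9   84. ]] mean [[ 466.  -233.2   84. ]]
base [[ 527.8 -204.     8. ]
 [ 419.6 -199.9    8. ]
 [ 415.4 -281.1    8. ]]
(array([ 522.3, -214.8,  -25.4]), [2.5, 2.5]) (array([ 514. , -289.6,   28.1]), [1.6, 1.6])
[26 26 26 26 26 26 26 26 26 26 25 21 12 11  3  0  5  5  4  0  0] [11 11 11 11 10 12 14 14 14 14 15 15 15 14 14 14 14 13 12 12 12 15 15 15
 15 14]
```

Measured: filter axis at (615,-250.5) with its top at 125 mm, and cradle centre at about (474.5,-243.8) with yaw -2°. I'll grip the barrel with the tool tilted 55° outward (heading -35°), then turn 90° about the closing axis to lay it down. First come the yaw turns, at height.

```bash
python3 -m pendant '[[[0.02,0.05,-0.02],[0,0,-0.17]],[[0.037,0.105,-0.05],[0,0,-0.34]],[[0.037,0.105,-0.05],[0,0,-0.51]],[[0.037,0.105,-0.05],[0,0,-0.68]],[[0.037,0.105,-0.05],[0,0,-0.85]],[[0.037,0.105,-0.05],[0,0,-1]],[[0.037,0.105,-0.05],[0,0,-1]],[[0.037,0.105,-0.05],[0,0,-1]]]' 62 60
python3 -m pendant '[[[0,0,0],[0,0,-0.17]],[[0,0,0],[0,0,-0.34]],[[0,0,0],[0,0,-0.51]],[[0,0,0],[0,0,-0.68]],[[0,0,0],[0,0,-0.85]],[[0,0,0],[0,0,-1]],[[0,0,0],[0,0,-1]],[[0,0,0],[0,0,-1]]]'
python3 -m pendant '[[[0,0,0],[0,0,-0.15]],[[0,0,0],[0,0,-0.291]],[[0,0,0],[0,0,-0.291]],[[0,0,0],[0,0,-0.291]]]'
python3 - <<'E'
from h import *
np.set_printoptions(precision=3,suppress=True)
w,im=shot("wrist","w15");t,it=shot("top","t15");s,si=shot("scene","s15");st=monitor.state();print(st["joints"],R.from_quat(st["orientation"]).as_matrix())
print(proj(w,[[615,-250.5,124],[474.5,-243.8,60]]))
E
```

```text
t: 37.05
tool_pos: [552.7, -206.3, 320.2]
orientation: [0.931, 0.364, 0.0, 0.0]
wrist_force: [1.3, 0.2, 0.5]
gripper_width: 62.2
finger_force: 0.0
t: 38.05
tool_pos: [552.6, -206.7, 320.1]
orientation: [0.989, -0.151, -0.0, -0.0]
wrist_force: [-0.1, 0.4, 0.1]
gripper_width: 62.0
finger_force: 0.0
t: 38.55
tool_pos: [552.6, -206.7, 320.1]
orientation: [0.954, -0.299, -0.0, -0.0]
wrist_force: [0.2, 0.2, 0.3]
gripper_width: 62.1
finger_force: 0.0
[-0.559  0.155  1.458 -0.     1.528  1.621] [[ 0.82  -0.572  0.   ]
 [-0.572 -0.82  -0.   ]
 [ 0.     0.    -1.   ]]
[[260.589  84.847]
 [317.649 180.65 ]]
```

```bash
python3 - <<'E'
from h import *
np.set_printoptions(precision=1,suppress=True)
w,im=load("w15");w4,_=load("w14")
hsv=cv2.cvtColor(im,cv2.COLOR_BGR2HSV).astype(int)
m=((hsv[...,1]<33)&(hsv[...,2]>150)).astype(np.uint8)
for v in range(50,140,3): print(v,"".join("#" if m[v,u] else "." for u in range(215,310,2)))
g=im.mean(2);ch="@%#*+=-:. "
for v in range(130,245,3): print(v,"".join(ch[min(9,int(g[v,u]/20))] for u in range(255,400,3)))
E
```

```text
50 ................................................
53 #...##..........................................
56 ................................................
59 ......#....#....................................
62 ................................................
65 ..#.............................................
68 ................................................
71 ..............#.................................
74 ......#......#..................................
77 ............#...................................
80 ....#..#........................................
83 ................................................
86 ................................................
89 ................................................
92 ................................................
95 ................................................
98 ................................................
101 ................................................
104 ................................................
107 ...................................#............
110 ................................#...............
113 
[... 1878 characters left out ...]
08 ..:+=++++=+++++=+##%###+++=.:.:::::::.:...:.....:
211 .:.+++=+==+++++++#%###+++++:.:.:::::..:..::::.:..
214 ..:++++===++=+=+=%###*+++++..::.......::::....:..
217 :.:++++=++=++=++=%###=+++++.:..:..::.:..:.:....:.
220 ..-++=++++++++++=+##+=+++++.:::.:.::.:::.:..:::::
223 :::+++++++++++++=++++++++++.:..:.:.::::.:.:..:...
226 :.-++++++=++++++=++++++++++:.........::...:.:..:.
229 ::.++++++++++++++=+++++++++::.:..::.:::::.:...::.
232 ::-+=+++++++++++++++=++++++.:.....:.:..::.:...:..
235 .::+++++++++++=++++++++++++...:.::..::.::.::.::..
238 :..+++=++++++++++=+++=+=+==+::::::..::::...::::.:
241 :..+++++++++++++=++++++=@@###-:.:::.:::::.:::.:.:
244 ::=+++++++++++++++++++++@%*#*#.:.::::..::.:::..:.
```

```bash
python3 - <<'E'
from h import *
np.set_printoptions(precision=1,suppress=True)
w,im=load("w15")
g=im.mean(2);ch="@%#*+=-:. "
for v in range(0,140,4): print(v,"".join(ch[min(9,int(g[v,u]/22))] for u in range(170,360,3)))
a,b=cv2.imread("pics/s10.png"),cv2.imread("pics/s15.png")
d=cv2.absdiff(a,b).max(2)
print("scene filter area diff",(d[150:210,140:180]>40).sum(),"scene15 brightness")
g=b.mean(2)
for v in range(150,215,2): print(v,"".join(ch[min(9,int(g[v,u]/25))] for u in range(130,200,1)))
E
```

```text
0 -::::::::::::-::-::::-::::::::::-::::::::::::-::::::-:::::::::::
4 ::::::::::--::::-:::::::::::::::::-:::::::::::::::::::::::::::::
8 ::::::::::::::-:::::::::::::::::::::::::::::::::::::::::::::::::
12 -:::::::::::-:::-:-:----:::-:::::::::::::::::::::::::++++=::::::
16 :::::::::-:-::::::::::-:::=++++::::==:*+++*+++++++++++++++::::::
20 ::::::::::::::::::::::::::++++++++++++++++++++++++++++++++=::::-
24 :::::::::::::::::::::::::=++++++++++++++++++++++++++++++++=:::::
28 :::::::-:::::::::::-:--::=+++++++++++++++++++++++++++++++++:::::
32 :::::::::::::::::::::::::=+++++++++++++++++++++++++++++++++:::::
36 ::::-::::::::::::::::::-:++++++++++++++++++++++++++++++++++:::::
40 ::::::-::::::-:::::::::::++++++++++++++++++++++++++++++++++:::::
44 ::::-::::::::::::::::-:::++++++++++++++++++++++++++++++++++:::::
48 :::::::::::::::::::::::::++++++++++++++++++++++++++++++++++:::::
52 :::::::::-:::::::::::::::+++++++++++++++++++++++++++++++++=::::-
56 :::-:::::::::::::::::::::*++++++++++++++++++++++++++++++++=:::::
60 :::::::::::::::::::::-:::=++++++++++++++++++++++++++++++++-:::::
64 ::::::::::::
[... 3107 characters left out ...]
...  ...  ... .=####**+=+
198 . .==========================================+==+++====+==-=++*####+=-
200 .====================-....:=============++++====+==++============-.:=+
202 .=======+==+======++===-===========+=-:-............::------===++-. .-
204 .... ................:====--====++-:...........-=-:..-=---===-=+*+=:. 
206 .......................-++===+++==-............:++==--**+++**+*###*+-.
208 ................................................-++*++**++++*+=*%%##*+
210 ................................................-++*##**+++++=:-*#%%#+
212 ................................................:=+*##**++++*++=++==*+
214 ................................................:=++#%#*+++++++==+++==
```

```bash
python3 - <<'E'
from h import *
np.set_printoptions(precision=1,suppress=True)
w,im=load("w15")
C=np.array([474.5,-243.8]);a=np.radians(-2);e=np.array([np.cos(a),np.sin(a)]);n=np.array([-e[1],e[0]])
def fr(P): d=P[:,:2]-C; return np.c_[d@e,d@n]
print("left-bottom edge z8",fr(plane(w,[(279,172),(286,178),(288,184),(291.5,190),(297,199),(302,208),(305,216)],8)))
print("right-bottom edge z8",fr(plane(w,[(317,220),(320,214),(323,209),(328,203)],8)))
print("right edge z8",fr(plane(w,[(336,151),(338,157),(341,163),(343,169)],8)))
print("saddle tip right z84",fr(plane(w,[(357,187),(363,193),(354,197)],84)),"upper",fr(plane(w,[(303,131),(329,140)],84)),"left",fr(plane(w,[(275,150),(277,165)],84)))
# predicted pixel of saddle tips
T=[C+x*e+y*n for x in(-38,38) for y in(-46,46)]
print(proj(w,[[*p,84] for p in T]), proj(w,[[*(C+x*e+y*n),8] for x in(-55,55) for y in(-40,40)]))
E
```

```text
left-bottom edge z8 [[ 23.1  41. ]
 [  9.8  37.1]
 [  0.4  39.5]
 [-10.4  39.9]
 [-27.   40.3]
 [-43.6  41.4]
 [-57.3  44.2]]
right-bottom edge z8 [[-72.9  32.1]
 [-66.8  23.4]
 [-62.1  15.6]
 [-57.7   4.5]]
right edge z8 [[  5.5 -43.4]
 [ -3.7 -41.6]
 [-13.8 -41.1]
 [-23.3 -39.3]]
saddle tip right z84 [[-24.6 -36.7]
 [-35.5 -39.3]
 [-34.2 -27.5]] upper [[ 70.5 -15.6]
 [ 44.9 -35.9]] left [[69.1 23.6]
 [52.3 31.2]]
[[368.8 191.8]
 [304.3 228.6]
 [339.4 140.2]
 [272.8 180.9]] [[353.7 186.2]
 [306.6 213.4]
 [316.7 122.7]
 [267.8 153.5]]
```

The filter hasn't moved (it is only in the arm's shadow), and the second view confirms the cradle midline to within 1 mm. Now tilt.

```bash
python3 -m pendant '[[[0,0,0],[-0.09,-0.13,0]],[[0,0,0],[-0.18,-0.26,0]],[[0,0,0],[-0.27,-0.386,0]],[[0,0,0],[-0.36,-0.514,0]],[[0,0,0],[-0.45,-0.643,0]],[[0,0,0],[-0.526,-0.751,0]],[[0,0,0],[-0.526,-0.751,0]],[[0,0,0],[-0.526,-0.751,0]]]' 62 60
python3 - <<'E'
from h import *
np.set_printoptions(precision=3,suppress=True)
st=monitor.state();print(st["joints"],R.from_quat(st["orientation"]).as_matrix())
s,si=shot("scene","s16");g=si.mean(2);ch="@%#*+=-:. "
for v in range(150,212,3): print(v,"".join(ch[min(9,int(g[v,u]/25))] for u in range(130,200,1)))
E
```

```text
t: 39.7
tool_pos: [553.3, -207.3, 321.7]
orientation: [0.846, -0.267, 0.44, 0.139]
wrist_force: [0.4, 0.3, 0.6]
gripper_width: 61.9
finger_force: 0.0
[-0.517 -0.347  2.191 -0.228  0.349  1.84 ] [[ 0.47  -0.574  0.671]
 [-0.329 -0.819 -0.47 ]
 [ 0.819  0.    -0.573]]
150 @%@@%%%#*+=::.........................................................
153 +=:...................................................................
156 ......................................................................
159 ......................................................................
162 .......................... ...........................................
165 ..................  . ..  ..   .....................:-=-..............
168 .................::.      ...-=+:...................=###=. ...........
171 ..................+*+=====+++**=:.................. .:*##+: ..........
174 ................ .-============+=................... .:*+++: .........
177 ................. .+**++==+++***=:...................  .**++=--=***+++
180 ...................-=======-====+-  .............. .:-=*###########*++
183 ....................=**+++++***++=. ............-=+#############**++*#
186 ....................-===--==---==*- ....-----=++====+*#####*+++++*####
189 .....................-*********++==:  ...........:=====+#######***####
192 .....................-+=====----=**: ...............=+===+*#####***+++
195 .................-=====++*****++===:    ...........-=======+*####**+++
198 ................==-:..=========-----:-==-=-.....---=======-=++*####+=-
201 ..................:=+-:         .:--==++=-----==---=+===---==+++=.  :+
204 .....................:=+=-..:-===-.........:=++==-:..-=---===-=+*+=:..
207 ..........................::................::==++++==**++++*++#%%##+-
210 ................................................-++*##**+++++=:-*#%%#+
```

```bash
python3 -m pendant '[[[0,0,-0.06],[0,0,0]],[[0,0,-0.12],[0,0,0]],[[0,0,-0.18],[0,0,0]],[[0,0,-0.24],[0,0,0]],[[0,0,-0.3],[0,0,0]],[[0,0,-0.33],[0,0,0]],[[0,0,-0.33],[0,0,0]],[[0,0,-0.33],[0,0,0]]]'
python3 - <<'E'
from h import *
np.set_printoptions(precision=1,suppress=True)
w,im=shot("wrist","w17");st=monitor.state();print(st["joints"])
print(proj(w,[[615,-250.5,124],[615,-250.5,69],[615,-250.5,14],st["tool_pos"]]))
g=im.mean(2);ch="@%#*+=-:. "
for v in range(60,330,6): print(v,"".join(ch[min(9,int(g[v,u]/25))] for u in range(150,370,4)))
E
```

```text
t: 40.75
tool_pos: [544.4, -215.9, 165.1]
orientation: [0.861, -0.265, 0.417, 0.121]
wrist_force: [0.3, 0.3, 1.0]
gripper_width: 62.0
finger_force: 0.0
[-0.6 -0.1  2.3 -1.1  0.   2.7]
[[247.1 172. ]
 [249.8 209. ]
 [251.7 235.7]
 [261.9 251.4]]
60 ***========*##*+++++++++++========*******+#============
66 ============-###++++++**##+====*********===============
72 ==============%##++*######-+********+==================
78 ================######+=*******+#+=====================
84 ================-%#-+#*******#=========================
90 -==============-=*#******+#============================
96 *-============**#******+===============================
102 =*-======-+**#****+*===================================
108 ==*-+==********+#======================================
114 ===#********+#=========================================
120 ====*****#+============================================
126 =====*#+===============================================
132 =======================================================
138 =======================================================
144 ==-===============
[... 1137 characters left out ...]
=====+=========*-============@@@%***@%+=
264 =%%%***@@@@%==========*=====+*=============-@@@@***#%%-
270 @@@***%@@@@@===========*===*===============-@@@@@***%%@
276 %%****%@@@@@============+*=================-@@@@@%***@@
282 @@***@@@@@@=================================@@@@@@****@
288 @%@++@@@@@@===========**================*#==+@@@@%*+%%%
294 @%@%@@@@@@+=========+***===============-***+=@@@@%@@%%%
300 %%%%@@@@@@==========****===============+***%#%@@@%@@@%%
306 %@%%%@@@@+==========****================*%%%%%@@@@@@%@@
312 %%%@%@@@@===========****==============+#%%%%%%%@@@@%@%%
318 %@%@@@%@+=======********#===========#*###%%%%%%@@%@@%@@
324 @@@%@@%@=======**********##=======%##*##%%%%%%%%@@%%@%@
```

Joint 5 reached its limit (0), so this tilt can't be held so close in. I'll fit a small kinematic model from the recorded poses and find a reachable pick and place tilt.

```bash
cat > kin.py <<'E'
from h import *
from scipy.optimize import least_squares
LO=np.array([-2.99,-.89,.3,-1.14,0,-3.12]);HI=np.array([2.99,2.07,2.58,4.28,2.63,3.12])
D_=[([1.08968603,.181516771,1.60800489,4.7e-6,1.35382169,-.206322178],[155.75,552.93,230.4],[.136962653,.990575825,-.00082337,-.000297]),
([.00142858756,-.0765766,1.63664523,-.00074,1.58103895,-.241809493],[481.9,118.3,351.4],[.616,.788,0,0]),
([-.559,.155,1.458,0,1.528,1.621],[552.6,-206.7,320.1],[.954,-.299,0,0]),
([-.517,-.347,2.191,-.228,.349,1.84],[553.3,-207.3,321.7],[.846,-.267,.44,.139])]
s=monitor.state();D_.append((s["joints"],s["tool_pos"],s["orientation"]))
E_=lambda ax,a:R.from_euler(ax,a)
def fk(q,p):
    r0,z0,lat,L1,ex,L2,wx,Lt=p
    A=E_('z',q[0]);B=A*E_('y',q[1]);C=B*E_('y',q[2]);W=C*E_('z',q[3]);V=W*E_('y',q[4])
    return A.apply([r0,lat,z0])+B.apply([0,0,L1])+C.apply([ex,0,L2])+V.apply([wx,0,Lt]),V*E_('z',q[5]-np.pi/2)
def fit():
    f=lambda p:np.concatenate([fk(q,p)[0]-t for q,t,_ in D_])
    r=least_squares(f,[0,350,118,400,0,400,0,250]);return r.x,r.fun
P_,res=fit()
def ik(T,RR,q0s):
    best=None
    for q0 in q0s:
        f=lambda q:np.r_[(fk(q,P_)[0]-T)/100,((RR.inv()*fk(q,P_)[1]).as_rotvec())*2]
        r=least_squares(f,np.clip(q0,LO+.01,HI-.01),bounds=(LO,HI))
        if best is None or r.cost<best.cost: best=r
    return best
def tool(h,th):  # heading h deg, tilt th deg outward from straight down
    h,th=np.radians([h,th]);H=np.array([np.cos(h),np.sin(h),0]);Z=np.array([0,0,1.])
    z=np.sin(th)*H-np.cos(th)*Z;x=np.cos(th)*H+np.sin(th)*Z
    return R.from_matrix(np.c_[x,np.cross(z,x),z]),z
E
python3 - <<'E'
from kin import *
np.set_printoptions(precision=2,suppress=True)
print(P_,res.reshape(-1,3));
for q,t,o in D_: print(np.degrees((R.from_quat(o).inv()*fk(q,P_)[1]).magnitude()))
B=np.array([615,-250.5,69]);C=np.array([475.5,-243.8,60])
q0=[[-.5,.2,1.8,0,.3,1.7],[-.5,.2,1.8,0,1.2,1.7],[-.5,.4,1.6,.0,.2,1.8],[-.5,.2,1.8,1.5,.8,0.2],[-.5,.3,1.8,3.1,.3,-1.3]]
for th in(40,50,55,60):
  for h in(-35,-20,0,180):
    RR,z=tool(h,th)
    o=[]
    for d in(0,60,110):
        r=ik(B+17*z-d*z,RR,q0);o.append((round(r.cost,4),r.x.round(2)))
    print("pick",th,h,[x[0] for x in o],o[0][1])
for th in(-20,-30,-35,-40,-50):
    RR,z=tool(-2,th);r=ik(C+17*z,RR,q0);print("place",th,round(r.cost,4),r.x)
    RR,z=tool(178,th);r=ik(C+17*z,RR,q0+[[-.5,.2,1.8,0,1.2,-1.5]]);print("place rev",th,round(r.cost,4),r.x)
E
```

```text
[ -0.43 314.07 117.79 437.87  85.53 514.65  -0.25 319.26] [[-0.03 -0.09 -0.06]
 [-0.05 -0.06  0.01]
 [ 0.05 -0.08  0.18]
 [-0.03 -0.11 -0.22]
 [ 0.15  0.17  0.09]]
179.99999967495324
179.96739185328502
179.89897650047607
179.98267629911274
179.99999999999997
pick 40 -35 [np.float64(0.0), np.float64(0.0), np.float64(0.0)] [-0.55  0.36  1.99 -0.42  0.1  -1.1 ]
pick 40 -20 [np.float64(0.003), np.float64(0.0133), np.float64(0.0331)] [-0.66  0.36  2.02  1.36  0.22  3.12]
pick 40 0 [np.float64(0.0), np.float64(0.0), np.float64(0.001)] [-0.78  0.39  1.95  1.09  0.53  3.03]
pick 40 180 [np.float64(0.0), np.float64(0.0), np.float64(0.0)] [-0.44  1.03  0.85 -0.29  1.9   1.13]
pick 50 -35 [np.float64(0.0), np.float64(0.0), np.float64(0.0)] [-0.54  0.4   2.07  3.42  0.2   1.35]
pick 50 -20 [np.float64(0.0), np.float64(0.0), np.float64(0.0)] [-0.68  0.38  2.09  2.16  0.31  2.31]
pick 50 0 [np.float64(0.0), np.float64(0.0), np.float64(0.0)] [-0.84  0.42  2.03  1.54  0.61  2.56]
pick 50 180 [np.float64(0.0), np.float64(0.0), np.float64(0.0122)] [-0.42  1.17  0.68 -0.37  2.09  1.1 ]
pick 55 -35 [np.
[... 647 characters left out ...]
.float64(0.0)] [-0.89  0.5   2.07  1.84  0.77  2.22]
pick 60 180 [np.float64(0.0), np.float64(0.0134), np.float64(0.1012)] [-0.41  1.32  0.49 -0.47  2.29  1.03]
place -20 0.0 [-0.59  0.54  1.58 -0.19  1.32 -2.05]
place rev -20 0.0 [-0.84  0.21  2.07  0.41  0.66  0.46]
place -30 0.0 [-0.55  0.66  1.46 -0.25  1.5  -2.01]
place rev -30 0.0 [-0.93  0.18  2.17  0.78  0.59  0.06]
place -35 0.0 [-0.54  0.72  1.39 -0.28  1.58 -2.  ]
place rev -35 0.0 [-0.98  0.19  2.21  0.99  0.59 -0.17]
place -40 0.0 [-0.52  0.77  1.33 -0.31  1.67 -1.99]
place rev -40 0.0 [-1.03  0.2   2.25  1.19  0.62 -0.41]
place -50 0.0 [-0.5   0.89  1.21 -0.36  1.84 -1.98]
place rev -50 0.0 [-1.12  0.27  2.31  1.51  0.75 -0.81]
```

```bash
sed -i "s/q\[5\]-np.pi\/2/q[5]+np.pi\/2/" kin.py; python3 - <<'E'
from kin import *
np.set_printoptions(precision=2,suppress=True)
for q,t,o in D_[:2]: print(np.degrees((R.from_quat(o).inv()*fk(q,P_)[1]).magnitude()))
B=np.array([615,-250.5,69]);C=np.array([475.5,-243.8,60])
for hp in (158,170):
  q=np.array([-.45,.3,1.4,0,1.4,-1.5])
  seq=[("down",np.array([580,-230,300]),hp,0)]
  RR,z=tool(hp,55);G=B+17*z
  seq+=[("tilt27",G+[0,0,160],hp,27),("tilt55",G+[0,0,160],hp,55),("app",G+[0,0,90],hp,55),("grasp",G,hp,55),("lift",G+[0,0,110],hp,55)]
  M=np.array([540,-245,200])
  seq+=[("t20",M,hp,20),("t-10",M,hp,-10),("t-35",M,hp,-35),("yaw",M,178,-35)]
  z2=tool(178,-35)[1]
  seq+=[("over",C+17*z2+[0,0,80],178,-35),("place",C+17*z2,178,-35),("up",C+17*z2+[0,0,100],178,-35)]
  for n,T,h,th in seq:
    r=ik(T,tool(h,th)[0],[q]);q=r.x;print(n,np.round(T,1),h,th,"cost %.5f"%r.cost,q)
E
```

```text
1.6339731186385426e-05
0.06027595658732413
down [ 580 -230  300] 158 0 cost 0.00000 [-0.57  0.24  1.4   0.    1.5  -1.75]
tilt27 [ 602.1 -245.3  219.2] 158 27 cost 0.00000 [-0.54  0.71  0.98 -0.07  1.92 -1.73]
tilt55 [ 602.1 -245.3  219.2] 158 55 cost 0.00000 [-0.52  1.11  0.49 -0.18  2.48 -1.79]
app [ 602.1 -245.3  149.2] 158 55 cost 0.00000 [-0.52  1.18  0.52 -0.16  2.39 -1.76]
grasp [ 602.1 -245.3   59.2] 158 55 cost 0.00000 [-0.52  1.29  0.5  -0.15  2.3  -1.74]
lift [ 602.1 -245.3  169.2] 158 55 cost 0.00000 [-0.52  1.16  0.52 -0.16  2.42 -1.77]
t20 [ 540 -245  200] 158 20 cost 0.00000 [-0.59  0.5   1.3  -0.07  1.69 -1.77]
t-10 [ 540 -245  200] 158 -10 cost 0.00000 [-0.65  0.13  1.74  0.05  1.1  -1.86]
t-35 [ 540 -245  200] 158 -35 cost 0.00000 [-0.74 -0.1   2.09  0.36  0.6  -2.16]
yaw [ 540 -245  200] 178 -35 cost 0.00000 [-0.87 -0.05  2.04  0.63  0.81 -2.77]
over [ 485.2 -244.1  126.1] 178 -35 cost 0.00000 [-0.98 -0.02  2.2   0.77  0.73 -3.04]
place [ 485.2 -244.1   46.1] 178 -35 cost 0.00807 [-0.94  0.17  2.18  0.84  0.58 -3.12]
up [ 485.2 -244.1  146.1] 178 -35 cost 0.00000 [
[... 430 characters left out ...]
46  1.27  0.53 -0.3   2.26 -1.93]
lift [ 601.3 -248.1  169.2] 170 55 cost 0.00000 [-0.46  1.14  0.54 -0.34  2.37 -1.98]
t20 [ 540 -245  200] 170 20 cost 0.00000 [-0.56  0.49  1.31 -0.13  1.67 -1.94]
t-10 [ 540 -245  200] 170 -10 cost 0.00000 [-0.67  0.14  1.73  0.09  1.12 -2.1 ]
t-35 [ 540 -245  200] 170 -35 cost 0.00000 [-0.82 -0.07  2.07  0.55  0.72 -2.56]
yaw [ 540 -245  200] 178 -35 cost 0.00000 [-0.87 -0.05  2.04  0.63  0.81 -2.77]
over [ 485.2 -244.1  126.1] 178 -35 cost 0.00000 [-0.98 -0.02  2.2   0.77  0.73 -3.04]
place [ 485.2 -244.1   46.1] 178 -35 cost 0.00807 [-0.94  0.17  2.18  0.84  0.58 -3.12]
up [ 485.2 -244.1  146.1] 178 -35 cost 0.00000 [-0.98 -0.06  2.19  0.73  0.77 -2.99]
```

A model check shows the better option is to pick with the tool leaning inward 55° (heading -22°) and place leaning outward 35°. First back up and bring the tool upright.

```bash
python3 -m pendant '[[[0,0,0.05],[0,0,0]],[[0,0,0.12],[0,0,0]],[[0,0,0.18],[0,0,0]],[[0,0,0.24],[0,0,0]],[[0,0,0.25],[0,0,0]],[[0,0,0.25],[0,0,0]],[[0,0,0.25],[0,0,0]]]'
python3 - <<'E'
from h import *
np.set_printoptions(precision=3,suppress=True)
st=monitor.state();print(st["joints"],st["tool_pos"]);o=R.from_quat(st["orientation"]);print(o.as_matrix())
h=np.radians(-22);H=np.array([np.cos(h),np.sin(h),0]);Z=np.array([0,0,1.])
T=R.from_matrix(np.c_[H,np.cross(-Z,H),-Z]);print("turn to down,-22 (share):",(T*o.inv()).as_rotvec()/np.radians(60))
E
```

```text
t: 41.68
tool_pos: [543.1, -215.0, 313.6]
orientation: [0.861, -0.266, 0.416, 0.12]
wrist_force: [-0.6, -0.1, 0.5]
gripper_width: 61.9
finger_force: 0.0
[-0.579 -0.359  2.181 -0.003  0.423  1.591] [ 543.103 -214.985  313.565]
[[ 0.513 -0.558  0.653]
 [-0.357 -0.83  -0.428]
 [ 0.781 -0.014 -0.625]]
turn to down,-22 (share): [0.391 0.763 0.191]
```

```bash
python3 -m pendant '[[[0.01,0,0],[0.07,0.13,0.033]],[[0.02,-0.005,0],[0.13,0.26,0.066]],[[0.03,-0.01,0],[0.2,0.39,0.1]],[[0.04,-0.02,0],[0.27,0.52,0.13]],[[0.05,-0.025,0],[0.33,0.65,0.162]],[[0.06,-0.025,0],[0.391,0.763,0.191]],[[0.06,-0.025,0],[0.391,0.763,0.191]],[[0.06,-0.025,0],[0.391,0.763,0.191]]]'
python3 - <<'E'
from kin import *
np.set_printoptions(precision=3,suppress=True)
st=monitor.state();print(st["joints"],st["tool_pos"]);o=R.from_quat(st["orientation"])
RR,z=tool(-22,-55);B=np.array([615,-250.5,69]);G=B+17*z
print("turn",(RR*o.inv()).as_rotvec()/np.radians(60),"shift to G+160",(G+[0,0,160]-st["tool_pos"])/600,G)
q=st["joints"]
for n,T,h,th in [("a",G+[0,0,160],-22,-55),("b",G,-22,-55)]:
    r=ik(T,tool(h,th)[0],[q]);q=r.x;print(n,r.cost,q)
w,im=shot("wrist","w18");s,si=shot("scene","s18");g=si.mean(2);ch="@%#*+=-:. "
for v in range(156,212,4): print(v,"".join(ch[min(9,int(g[v,u]/25))] for u in range(130,180,1)))
E
```

```text
t: 42.68
tool_pos: [578.6, -230.0, 311.6]
orientation: [0.982, -0.191, -0.001, -0.0]
wrist_force: [-0.3, -0.6, 0.2]
gripper_width: 61.7
finger_force: 0.0
[-0.568  0.235  1.382 -0.     1.527  1.387] [ 578.609 -229.959  311.606]
turn [0.343 0.848 0.   ] shift to G+160 [ 0.039 -0.026 -0.154] [ 602.088 -245.283   59.249]
a 4.5676317281568453e-20 [-0.516  1.115  0.492 -0.177  2.483  1.355]
b 3.576227056518005e-19 [-0.516  1.286  0.503 -0.145  2.304  1.397]
156 ..................................................
160 ..................................................
164 ..................................................
168 ..................................................
172 .............................................. ...
176 ..     .::    .:              ..   .   ....    .:-
180 ==================================================
184 =========================-: .................... .
188 :..--========================-  ..................
192 ==-:.    ..-==================-...................
196 -..   .==-.  :-============-. ..   ..-:  .----:.--
200 :==.   ..:======================+=+===+===========
204   .:=*=::-=+==========++==++-..................-=-
208 +-:--=#*+=========-.............................-+
```

The filter is no longer at its old place; it has been knocked aside. I'll look for it again.

```bash
python3 - <<'E'
from h import *
np.set_printoptions(precision=1,suppress=True)
ch="@%#*+=-:. "
w,im=load("w18");g=im.mean(2)
print("old filter in w18",proj(w,[[615,-250.5,124]]))
for v in range(0,230,5): print(v,"".join(ch[min(9,int(g[v,u]/22))] for u in range(130,400,3)))
s,si=load("s18");g=si.mean(2)
for v in range(140,230,2): print(v,"".join(ch[min(9,int(g[v,u]/25))] for u in range(90,200,1)))
E
```

```text
old filter in w18 [[265.5 121.3]]
0 *#***#*+-::::::==--:***:::--=++::-:--:-::-::-:-:-----::::::::::::::-:::::::::::::::::::-:-
5 ***###*=:::::::::+-#*::::::-###+-:--:----:--:-:-::::::::::::-::::-:::::--:::::-:--::-::-:-
10 ****##+-::--::::::*#--::::***--=**----:---::---:::::--:::::::::::::::-::::::::-:::-:::-:::
15 **###*=:::::::-::::*=--:***::---=**:-:::::::::--=**--:::::::--::-::::::::::-:::::-::-:-:-:
20 **##*::::::::::-:::::=-**:::::::###+:-:--:::---=++++++::::::-:::::::--::::::::::::--:::::-
25 ###+::::::::::::::--::##--:::-**#-=++-::::-:-::*+++++++++++++*-::::--::-:-:::::::::---:-::
30 #=:::::::::::::::::-:::+=--:**=::--==+:::::-::=+++++++++++++++++++++++-:::::::::::-:::::::
35 :-:::-:-:::-::::::::::::===**:::::-=###+--:-::+++++++++++++++++++++++++++++++++::-:--::--:
40 ::::::::::::::::::::::::::#*-::::+**--=*+-:=+=+++++++++++++++++++++++++++++++++*:::::-::::
45 ::-:--::::-::::::::-:-:::::=----**-::--=+=:-*++++++++++++++++++++++++++++++++++*-::-:::---
50 ::::::::-::::::-::::-:::::::+=**-:::::-=:::=+*+++++++++++++++++++++++++++++++++:::-:::::::
55 :-:-:::-:-:::-::::::::-::-:::+#
[... 7756 characters left out ...]
+*#*++==++
218 .........................:=-::-=++++==-.. ...............................................:=+*##**++++*#####*+=
220 .......................:==:::-++++==-. ...................................................=++##**++++*########
222 ....................:-=+:.::-=+++=:. .....................................................-++#%#*++++*########
224 .................-===...::--=++++=:.......................................................:=+*%#**++++*######%
226 -:.:.....::-====:....:::-====+++++=. ......................................................=++*#**++++*#######
228 :::-=::-:-:......::::--======++==++: ............. .........................................:==+**++++*#######
```

The filter appears to be lying tipped over now. I'll segment it by colour (whiter than the table) in the wrist and scene views.

```bash
python3 - <<'E'
from h import *
np.set_printoptions(precision=1,suppress=True)
for name,(u0,u1,us,v0,v1,vs) in {"w18":(120,300,2,0,110,3),"s18":(90,160,1,160,235,2)}.items():
    w,im=load(name);f=cv2.GaussianBlur(im,(3,3),0).astype(float)
    r=f[...,0]/f[...,2];g=f.mean(2)
    print(name,"table ratio",np.median(r))
    for v in range(v0,v1,vs):
        print("%3d "%v+"".join(("W" if g[v,u]>120 else "w" if g[v,u]>60 else "d") if r[v,u]>.875 else ("." if g[v,u]>120 else "s") for u in range(u0,u1,us)))
E
```

```text
w18 table ratio 0.8579881656804734
  0 wwwsswsswwswwwwss...........sw.WWWWwwwwWWWWWWWWWwwss...................................W..
  3 wswwswsswswwwwwss.....WW.W....wWWWwwwWWWWWWWWW..wwwss.....................................
  6 wswswwswssswwwss.......W......WwWwwwWWWWWWWWWWwwwwddss........................W...........
  9 wssswwwwwswwwwss.......W........wdwwW.WWWWWWwwwwwWWswss..............W....................
 12 swwwsssswwwwws..................WdwWWW.WWWwwwwwWWWW.wwss..................................
 15 wwwswwswswwwws.W....WW.......W....wWWWWWWwwwwWWWW.WWWwwss.....................ssss........
 18 swwwwwwwwwwws........W..........W..swWWWwwwWWWWWWWWWWWwwws...................ssssssss.....
 21 sswwwswwwwws.....W..................swwwwwWWWWWWWWWWwwwddwss................ssssssssssss..
 24 wwwswwwwww.......W........WW........W.wwwWWWWWWWWWwwwwwwwwss...............sssssssssssssss
 27 wwswwwwww...W.........................wdwWWWWWWWwwwww.WWWWwwss.............sssssssssssssss
 30 wwwwwws...............W......WW........wwWWWWWWwwwwWWWWWWWWwss............ssssssssssssssss
 33 wwws............
[... 4634 characters left out ...]
.WWWWWWWWW...WWWWW.......
218 WWWWWWWWWWWWWWWWWWWWWWWWWWW.....ssss.......WWWW....WWWWWWW............
220 WWWWWWWWWWWWWWWWWWWWWWWWW...W.Www......WWWWW.W.WWWWWWWWWWWW.....WW....
222 WWWWWWWWWWWWWWWWWWWWW.WWW.WWW.www.....WWWWWWWWWWWW.....WWW...W..W.W..W
224 WWWWWWWWWWWWWWWWWWW..WW..WWWWWwwW....WWWWW.WWWWWW.W.WWWWWWWWWWWWWWW..W
226 WWWWWWWWWWWWW.WWWWWWWW..WWWWWWWwW....WWWWWWWWWW.WWWWWWWWWW..WWWWW.W...
228 WWWWWWWWWWWWWWWWWWW..WWWWWWWWWW......WWWWWWW..WWWWWWWWWW......WWWWWW..
230 .WWWWWWWWWWWWW..WWWWW.WWWW.WW.........WWWWWWWWW...WWWW.........WW.....
232 WWWWW..WW..W...W.WW.W.WWWWWW..........WWWWWWWW......WW...WWWW...WWW.W.
234 W.WWWWW.WWWWWWW.WWWWWW.W..............WWWWWWWWW.....W..WWWWW..WWWWWW..
```

```bash
python3 - <<'E'
from h import *
np.set_printoptions(precision=1,suppress=True)
w,im=load("w18");s,si=load("scene0");t,_=load("top0")
print("axis pts z24",plane(w,[(203,9),(212,21),(222,33),(229,42)],25))
print("cap corners (z~50 top face / z0)",plane(w,[(258,44),(264,52),(224,72),(232,82)],50),plane(w,[(258,44),(264,52),(224,72),(232,82)],0))
print("jar top",plane(s,[(101,217)],100),plane(t,[(492*.64,125*.64)],100),"tray",plane(t,[(541*.64,153*.64),(541*.64,88*.64)],20),"cam",w["origin"])
E
```

```text
axis pts z24 [[ 751.5 -227.9   25. ]
 [ 736.1 -232.4   25. ]
 [ 719.9 -238.2   25. ]
 [ 707.7 -242.    25. ]]
cap corners (z~50 top face / z0) [[ 690.3 -272.8   50. ]
 [ 679.9 -276.    50. ]
 [ 677.4 -224.6   50. ]
 [ 663.7 -228.8   50. ]] [[ 694.8 -274.5    0. ]
 [ 683.1 -278.2    0. ]
 [ 680.3 -220.3    0. ]
 [ 664.9 -225.1    0. ]]
jar top [[ 810.8 -152.9  100. ]] [[ 826.2 -129.2  100. ]] tray [[ 798.8 -243.5   20. ]
 [ 947.5 -248.1   20. ]] cam [ 654.2 -258.7  453.6]
```

```bash
python3 -m pendant '[[[0.06,0,0],[0,0,0]],[[0.12,0,0],[0,0,0]],[[0.165,-0.01,0],[0,0,0]],[[0.165,-0.01,0],[0,0,0]],[[0.165,-0.01,0],[0,0,0]],[[0.165,-0.01,0],[0,0,0]]]'
python3 - <<'E'
from h import *
np.set_printoptions(precision=1,suppress=True)
w,im=shot("wrist","w19");shot("scene","s19");shot("top","t19");f=cv2.GaussianBlur(im,(3,3),0).astype(float)
r=f[...,0]/f[...,2];g=f.mean(2);print(w["origin"],monitor.state()["tool_pos"],proj(w,[[736,-232,25]]))
for v in range(20,230,3):
    print("%3d "%v+"".join(("W" if g[v,u]>120 else "w" if g[v,u]>60 else "d") if r[v,u]>.875 else ("." if g[v,u]>120 else "s") for u in range(130,330,2)))
E
```

```text
t: 43.52
tool_pos: [677.5, -236.3, 314.2]
orientation: [0.982, -0.191, 0.0, 0.0]
wrist_force: [-0.4, -0.8, -0.2]
gripper_width: 62.1
finger_force: 0.0
[ 752.8 -264.9  456.3] [ 677.8 -236.4  313.9] [[239.6 103.4]]
 20 ...sssssssssssss.....................W........WWwwWWWWWWWWWWWWWWWWWWWWwwwwssss......................
 23 sssssssssssssssssss...........................WWWwWWWWWWWWWWWWWWWWwwwwwsssssss......................
 26 wsssssssssssssssssssss.........................WWwwWWWWWWWWWWWWwwwww..sssssssssssssssssss.s.........
 29 wwwwsssssssssssssssssss.........................WWwWWWWWWWWWwwwwW....ssssssssssssssssssssssssssssss.
 32 wwwwwwsssssssssssssssssss....W................WWWWwwWWWWWwwww........sssssssssssssssssssssssssssssss
 35 wWwwwwwwwwsssssssssssssss........................WWWWwwwww...........sssssssssssssssssssssssssssssss
 38 wwwwwwwwwwwswwsssssssssssss..........W........W...wwwws....W........ssssssssssssssssssssssssssssssss
 41 WWwwwwwwwwwwwsswwsssssssssss....WW............................WW....ssssssssssssssssssssssssssssssss
 44 WWWwwwwwwwwwwsswswwsssssssss...............
[... 5762 characters left out ...]
.................................ssssssssssssssssssssssssssssssssss...
212 ddddddwwwwwwdssss.............................................sssssssssssssssssssssssssssssssssss...
215 ddddwwwwwwwwssss..............................................sssssssssssssssssssssssssssssssssss...
218 ddwwwwwwwssssss..............................................ssssssssssssssssssssssssssssssssssss...
221 wwwwddwsssssssW..............................................ssssssssssssssssssssssssssssssssssssdds
224 dwddwssssss....WW............................................sssssssssssssssssssssssssssssswdddddwww
227 ddsssssss........W...........................................sssssssssssssssssssssssssswdddddddddddd
```

```bash
python3 - <<'E'
from h import *
np.set_printoptions(precision=1,suppress=True)
a,_=load("w18");b,_=load("w19");s,_=load("s19")
for p,q in [((260,44),(278,124)),((222,72),(248,150)),((265,54),(290,132)),((232,82),(260,158))]: print("tri",*tri([a,b],[p,q]), plane(a,[p],58)[0],plane(b,[q],58)[0])
P=plane(b,[(226,83),(243,104),(215,67)],22);print("axis pts",P, "head",np.degrees(np.arctan2(*(P[2]-P[1])[[1,0]])))
print("end corners z20",plane(b,[(203,78),(227,57)],20))
print("axis w18",plane(a,[(203,9),(222,33)],24))
E
```

```text
tri [ 692.2 -272.2   24. ] [3.8, 3.8] [ 688.7 -274.6   58. ] [ 697.5 -268.2   58. ]
tri [ 678.8 -221.1   42.4] [0.6, 0.6] [ 677.8 -223.1   58. ] [ 681.6 -222.1   58. ]
tri [ 678.5 -278.2   32.4] [1.1, 1.1] [ 677. -276.   58.] [ 682.9 -278.4   58. ]
tri [ 663.8 -229.8   45.1] [1.3, 1.3] [ 663.5 -229.4   58. ] [ 666.5 -232.2   58. ]
axis pts [[ 765.6 -225.6   22. ]
 [ 733.6 -235.6   22. ]
 [ 788.2 -220.5   22. ]] head 15.39590886943643
end corners z20 [[ 782.1 -200.7   20. ]
 [ 793.3 -239.1   20. ]]
axis w18 [[ 751.7 -227.8   24. ]
 [ 720.  -238.1   24. ]]
```

The filter lies with its cap at about (670,-254) and its barrel end at (788,-220). The length comes to 121 mm (124 expected) and the heading is 16.3°. That makes it easier: grip the barrel middle (736,-235) from straight above.

```bash
python3 -m pendant '[[[0.03,0,-0.05],[0,0,0.16]],[[0.06,0,-0.1],[0,0,0.32]],[[0.097,0.002,-0.15],[0,0,0.48]],[[0.097,0.002,-0.2],[0,0,0.638]],[[0.097,0.002,-0.25],[0,0,0.638]],[[0.097,0.002,-0.273],[0,0,0.638]],[[0.097,0.002,-0.273],[0,0,0.638]],[[0.097,0.002,-0.273],[0,0,0.638]],[[0.097,0.002,-0.273],[0,0,0.638]]]' 64 60
python3 - <<'E'
from h import *
np.set_printoptions(precision=2,suppress=True)
w,im=shot("wrist","w20");st=monitor.state();o=R.from_quat(st["orientation"]).as_matrix()
print(st["tool_pos"],"head",np.degrees(np.arctan2(o[1,0],o[0,0])),st["joints"])
f=cv2.GaussianBlur(im,(3,3),0).astype(float);r=f[...,0]/f[...,2];g=f.mean(2)
A=np.array([.960,.281,0]);M=np.array([736.2,-235,24.])
print("pred: end,mid,capface",proj(w,[M+55*A-[0,0,4],M,M-69*A+[0,0,5]]),"tcp",proj(w,st["tool_pos"]))
for v in range(20,330,6):
    print("%3d "%v+"".join(("W" if g[v,u]>120 else "w" if g[v,u]>60 else "d") if r[v,u]>.875 else ("." if g[v,u]>120 else "s") for u in range(130,390,3)))
E
```

```text
t: 44.8
tool_pos: [737.3, -235.7, 151.6]
orientation: [0.99, 0.141, 0.001, 0.001]
wrist_force: [-0.0, -0.3, -0.2]
gripper_width: 63.8
finger_force: 0.0
[ 737.16 -235.53  151.32] head 16.26122812517801 [-0.46  0.68  1.08 -0.    1.37  0.83]
pred: end,mid,capface [[258.29 115.45]
 [258.4  180.38]
 [258.53 253.62]] tcp [[260.37 253.69]]
 20 WWWWWWWWWWWWWWWWwwwwwwwwwwwwssssssssss...........................wWWWWWWWWWWWWWWWWWWWWW
 26 WWWWWWWWWWWWWWWWWwwwwwwwwwwwwsssssssss..........................wwWWWWWWWWWWWWWWWWWWWWW
 32 WWWWWWWWWWWWWWWWWwwwwwwwwwwwswsssssssss........................wwWWWWWWWWWWWWWWWWWWWWWW
 38 WWWWWWWWWWWWWWWWWwwwwwwwwswswwsssssssss........................wWWWWWWWWWWWWWWWWWWWWWWW
 44 WWWWWWWWWWWWWWWWwwwwwwwwwswwwwsssssssss.......................wwWWWWWWWWWWWWWWWWWWWWWWW
 50 WWWWWWWWWWWWWWWWwwwwwwwwwwwsswwssssssss......................WwWWWWWWWWWWWWWWWWWWWWWWWW
 56 WWWWWWWWWWWWWWWWwwwwwwwwwswwwswsssssss.......................wWWWWWWWWWWWWWWWWWWWWWWWWW
 62 WWWWWWWWWWWWWWWwwwwwwwwwwwsswwssssssss....W.................wwWWWWWWWwwwwwwWWWWWWWWWWWW
 68 WWWWWWWWWWWWWWwwwwwwwwwww
[... 3318 characters left out ...]
sssssssssssssssssssssssss..........dddddddddwwwwdddds...
290 ddddddddddwwddddddddsssssssssssssssssssssssssssssssss..............ddddddddwwdddddddddd
296 dddddddddddddddddddsssssssssssssssssssssssssssssss.................sddddddddddddddddddd
302 dddddddddddddddddddssssssssssssssssssssssssssss.W...................ddddddddddddddddddd
308 ddddddddddddddddddsssssssssssssssssssssssss..........................dddddddddddddddddd
314 dddddddddddddddddsssssssssssssssssssssssss...........................sddddddddddddddddd
320 dddddddddddddddddsssssssssssssssssssssss..............................ddddddddddddddddd
326 ddddddddddddddddssssssssssssssssssssss.................................dddddddddddddddd
```

The barrel is centred in the view (columns 235 to 280; 258 predicted), with its end at row 113 as predicted. Descend and grip.

```bash
python3 -m pendant '[[[-0.001,0,-0.05],[0,0,0]],[[-0.001,0,-0.1],[0,0,0]],[[-0.001,0,-0.15],[0,0,0]],[[-0.001,0,-0.18],[0,0,0]],[[-0.001,0,-0.21],[0,0,0]],[[-0.001,0,-0.235],[0,0,0]],[[-0.001,0,-0.235],[0,0,0]],[[-0.001,0,-0.235],[0,0,0]]]' && python3 -m pendant '[[[0,0,0],[0,0,0]],[[0,0,0],[0,0,0]],[[0,0,0],[0,0,0]],[[0,0,0],[0,0,0]],[[0,0,0],[0,0,0]],[[0,0,0],[0,0,0]],[[0,0,0],[0,0,0]]]' 20 50
python3 -m pendant '[[[0,0,0.02],[0,0,0]],[[0,0,0.04],[0,0,0]],[[0,0,0.08],[0,0,0]],[[0,0,0.13],[0,0,0]],[[0,0,0.2],[0,0,0]],[[0,0,0.2],[0,0,0]],[[0,0,0.2],[0,0,0]]]'
```

```text
t: 45.85
tool_pos: [736.5, -235.5, 9.4]
orientation: [0.99, 0.141, 0.0, 0.001]
wrist_force: [0.5, 0.4, 0.1]
gripper_width: 64.0
finger_force: 0.0
t: 46.72
tool_pos: [736.7, -235.6, 10.0]
orientation: [0.99, 0.141, 0.001, 0.001]
wrist_force: [0.3, 0.1, 5.8]
gripper_width: 38.6
finger_force: 50.3
t: 47.6
tool_pos: [735.7, -235.1, 129.0]
orientation: [0.99, 0.141, -0.0, 0.0]
wrist_force: [-0.4, -0.3, -1.6]
gripper_width: 38.5
finger_force: 50.4
```

```bash
python3 -m pendant '[[[-0.05,-0.002,0.02],[0,0,-0.05]],[[-0.12,-0.004,0.03],[0,-0.02,-0.1]],[[-0.2,-0.006,0.03],[0,-0.04,-0.2]],[[-0.28,-0.008,0.03],[0,-0.073,-0.305]],[[-0.36,-0.01,0.03],[0,-0.073,-0.305]],[[-0.434,-0.014,0.03],[0,-0.073,-0.305]],[[-0.434,-0.014,0.03],[0,-0.073,-0.305]],[[-0.434,-0.014,0.03],[0,-0.073,-0.305]],[[-0.434,-0.014,0.03],[0,-0.073,-0.305]]]'
python3 - <<'E'
from h import *
np.set_printoptions(precision=2,suppress=True)
w,im=shot("wrist","w21");st=monitor.state();o=R.from_quat(st["orientation"]).as_matrix()
print(st["tool_pos"],o,st["joints"])
f=cv2.GaussianBlur(im,(3,3),0).astype(float);r=f[...,0]/f[...,2];g=f.mean(2)
C=np.array([475.5,-243.8,84]);e=np.array([1,-.035,0]);n=np.array([.035,1,0])
print("pred saddle tips (+38,+-46),(-38..)",proj(w,[C+38*e+46*n,C+38*e-46*n,C-38*e+46*n,C-38*e-46*n]),"base",proj(w,[C+55*e+40*n-[0,0,76],C+55*e-40*n-[0,0,76]]))
ax=o[:,0];m=st["tool_pos"]-15*o[:,2];ex=np.array([np.cos(np.radians(-2)),np.sin(np.radians(-2)),0])
print("pred barrel end/mid",proj(w,[m+55*ex+[0,0,20],m+[0,0,20]]))
ch="@%#*+=-:. "
for v in range(20,330,5): print("%3d "%v+"".join(ch[min(9,int(g[v,u]/22))] for u in range(140,380,3)))
E
```

```text
t: 48.72
tool_pos: [476.2, -243.6, 146.3]
orientation: [0.999, -0.018, 0.037, 0.005]
wrist_force: [0.2, 0.5, -0.9]
gripper_width: 38.3
finger_force: 50.5
[ 476.2  -243.53  146.29] [[ 1.   -0.04  0.07]
 [-0.03 -1.   -0.01]
 [ 0.07  0.01 -1.  ]] [-0.72  0.14  1.84  0.04  1.1   0.87]
pred saddle tips (+38,+-46),(-38..) [[189.52 158.9 ]
 [330.49 158.57]
 [195.09 265.44]
 [324.91 264.72]] base [[212.73 125.73]
 [304.97 125.61]]
pred barrel end/mid [[262.87 155.09]
 [262.56 295.22]]
 20 ::::::::::::::::::::::::::::::::::::::::::::::::::::::::::::::::::::::::::::::::
 25 ::::::::::::::::::::::::::::::::::::::::::::::::::::::::::::::::::::::::::::::::
 30 ::::::::::::::::::::::::::::::::::::::::::::::::::::::::::::::::::::::::::::::::
 35 ::::::::::::::::::::::::::::::::::::::::::::::::::::::::::::::::::::::::::::::::
 40 :::::::::::-::::::::::::::::::::::::::::::::::::::::::::::::::::::::::::::::::::
 45 ::::::::::::::::::::::::::::::::::::::::::::::::::::::::::::::::::::::::::::::::
 50 ::::::::::::::::::::::::::::::::::::::::::::::::::::::::::::::::::::::::::::::::
 55 :::::::::::::::::::
[... 3951 characters left out ...]
%@%%@@@@@%@+::::::::
290 :::-++++%@@%%%%@@@@@@@%@@%*+++++++++++++++++++++++++++#@@%%@@@%@%%%%@@@@::::::::
295 %:+#%%@@@@@%@@@@@@@@@@%@@%+++++++++++++++++++++++++++*#@@%%%%@%@@%@%%@@@@@@%*-:*
300 @@%@@@%@%@@@@@%@%@@@@@%@@%+++++++++++++++++++++++++++*#@@%@@@@@@@%@@@@@@@@%%@@@@
305 @@@%@@@@%@@@@@%@@@%%@@%@@##++++++++++++++++++++++++++*+%@%@@%@%@@@@@@@@@%@@@@@@@
310 @@@@%@@%@@@@@@%@@@%@%@%@%*##*+++++++++++++++++++++++#%=+@%%@@@@%%@@%@@%@@%%@@@%@
315 @@@@@%%%@%@@@@@@@%@@@@%@*+#####++++++++++++++++++####%::@%@@@@@@@@@@@@@%%%@@@@@%
320 %%%%%%%@@@@@%@@@@%@@@%%@++=*#########**++***#########*::%%%@@@@@@@@@%@@%@%%%%%%%
325 %%%%%%%@@@@@@@@%@%@%%%##++=--######################*+*::=#%%@@@@@@@%%@%@@@%%%%%%
```

Saddle tips and barrel line up laterally (both centred at column 260/261). The barrel sits about 4 mm ahead of the TCP, so I'll shift -4 mm in x, lower, and check the contact force.

```bash
python3 -m pendant '[[[-0.0075,0,-0.03],[0,0,0]],[[-0.0075,0,-0.07],[0,0,0]],[[-0.0075,0,-0.11],[0,0,0]],[[-0.0075,0,-0.14],[0,0,0]],[[-0.0075,0,-0.155],[0,0,0]],[[-0.0075,0,-0.163],[0,0,0]],[[-0.0075,0,-0.163],[0,0,0]],[[-0.0075,0,-0.163],[0,0,0]]]'
python3 -m pendant '[[[0,0,-0.002],[0,0,0]],[[0,0,-0.004],[0,0,0]],[[0,0,-0.004],[0,0,0]],[[0,0,-0.004],[0,0,0]]]'
```

```text
t: 49.78
tool_pos: [471.4, -244.0, 49.4]
orientation: [0.999, -0.018, 0.038, 0.006]
wrist_force: [0.3, -0.6, -1.1]
gripper_width: 38.2
finger_force: 50.5
t: 50.28
tool_pos: [471.4, -244.2, 46.9]
orientation: [0.999, -0.018, 0.038, 0.006]
wrist_force: [-0.1, -2.0, 3.4]
gripper_width: 38.7
finger_force: 51.1
```

Contact at about 47 mm, as expected. Open, lift and check.

```bash
python3 -m pendant '[[[0,0,-0.001],[0,0,0]],[[0,0,-0.001],[0,0,0]],[[0,0,-0.001],[0,0,0]],[[0,0,-0.001],[0,0,0]],[[0,0,-0.001],[0,0,0]]]' 54 40
python3 -m pendant '[[[0,0,0.03],[0,0,0]],[[0,0,0.08],[0,0,0]],[[0,0,0.15],[0,0,0]],[[0,0,0.25],[0,0,0]],[[0,0,0.35],[0,0.073,0]],[[0,0,0.42],[0,0.073,0]],[[0,0,0.42],[0,0.073,0]],[[0,0,0.42],[0,0.073,0]],[[0,0,0.42],[0,0.073,0]]]'
python3 - <<'E'
from h import *
np.set_printoptions(precision=1,suppress=True)
w,im=shot("wrist","w22");shot("scene","s22");shot("top","t22")
f=cv2.GaussianBlur(im,(3,3),0).astype(float);g=f.mean(2);r=f[...,0]/f[...,2]
C=np.array([475,-243.8,0]);e=np.array([.9994,-.035,0]);n=np.array([.035,.9994,0]);Z=np.array([0,0,1.])
print("pred end top, end axis, mid, cap inner/outer at axis",proj(w,[C+55*e+80*Z,C+55*e+60*Z,C+60*Z,C-55*e+60*Z,C-69*e+60*Z]))
print("pred tips",proj(w,[C+38*e+40*n+84*Z,C+38*e-40*n+84*Z,C-38*e+40*n+84*Z,C-38*e-40*n+84*Z]),"base",proj(w,[C+a*55*e+b*40*n+8*Z for a in(1,-1) for b in(1,-1)]))
for v in range(70,250,4): print("%3d "%v+"".join(("W" if g[v,u]>120 else "w" if g[v,u]>60 else "d") if r[v,u]>.885 else ("." if g[v,u]>120 else "s") if g[v,u]>65 else "#" for u in range(190,330,2)))
E
```

```text
t: 50.9
tool_pos: [470.9, -243.6, 45.7]
orientation: [0.999, -0.018, 0.037, 0.005]
wrist_force: [0.9, 0.1, 0.2]
gripper_width: 53.8
finger_force: 0.0
t: 52.02
tool_pos: [470.1, -243.0, 295.8]
orientation: [1.0, -0.018, -0.002, 0.005]
wrist_force: [-0.9, 0.7, -0.3]
gripper_width: 53.9
finger_force: 0.0
pred end top, end axis, mid, cap inner/outer at axis [[258.3 100.5]
 [258.1  99.4]
 [258.2 147.7]
 [258.3 191.7]
 [258.3 202.3]]
pred tips [[221.  117.2]
 [295.6 117.1]
 [223.5 184.7]
 [293.3 184.4]] base [[226.4  97. ]
 [289.1  96.9]
 [229.  179.4]
 [286.7 179.2]]
 70 .............................................sssssssssssssssssssssssss
 74 ...........................................sssssssssssssssssssssssssss
 78 ...........................................sssssssssssssssssssssssssss
 82 ..........................................ssssssssssssssssssssssssssss
 86 .........................................sssssssssssssssssssssssssssss
 90 .......................................sssssssssssssssssssssssssssssss
 94 ...............................sssssssssssssssssssssssssssssssssssssss
 98 ..
[... 2143 characters left out ...]
sss......................
214 sssssssssssssssssssssssssssssssssssssssssssss.........................
218 ssssssssssssssssssssssssssssssssssssssss..s...........................
222 sssssssssssssssssssssssssssssssssssssss...............................
226 ssssssssssssssssssssssssssssssssssssss................................
230 sssssssssssssssssssssssssssssssssssss.................................
234 sssssssssssssssssssssssssssssssssss...................................
238 wsws##ssssssssssssssssssssssssssss..............................sssssw
242 dddddd#ssssssssssssssssssssssssss..............................sdddddd
246 dddddddsssssssssssssssssssssssss...............................dd#dddd
```

The barrel lies centred in both saddles: columns 241 to 275, and its middle within about 3 mm of the saddles' midpoint. Check the screens and rack by image difference, then hand in.

```bash
python3 - <<'E'
from h import *
np.set_printoptions(precision=1,suppress=True)
a=cv2.imread("pics/s10.png");b=shot("scene","s23")[1];c0=cv2.imread("pics/s22.png");s0=cv2.imread("pics/scene0.png")
f=lambda x,y,r:int((cv2.absdiff(x,y).max(2)[r]>45).sum())
H=np.s_[185:270,165:235];Kp=np.s_[290:325,222:250]
print("hook s10-s23",f(a,b,H),"filter/cradle s22-s23",f(c0,b,np.s_[150:230,130:240]),"cup",f(s0,b,Kp),"whole s22-s23",f(c0,b,np.s_[:,:]))
# rack black outline in both
for im in(s0,b):
    m=((im.max(2)<45)).astype(np.uint8);m[:230]=0;m[325:]=0;m[:,:245]=0;m[:,345:]=0;print(cv2.boundingRect(m),m.sum())
E
```

```text
hook s10-s23 108 filter/cradle s22-s23 1 cup 0 whole s22-s23 3
(249, 243, 90, 81) 1982
(249, 243, 90, 81) 3907
```

```bash
python3 - <<'E'
from h import *
a=cv2.imread("pics/s10.png");b=cv2.imread("pics/s23.png")
d=cv2.absdiff(a,b).max(2)>45
for v in range(165,270,3): print(v,"".join("#" if d[v:v+3,u:u+2].any() else "." for u in range(155,245,2)))
E
```

```text
165 .#############.#########.##########..........
168 ####.......##..###.##.##.############..###...
171 #######.##########.###..#..##................
174 #..###...###########.##......................
177 ###...############...........................
180 ...#.##########..............................
183 ###.##########...............................
186 ########..####...............................
189 ################.....#............##.########
192 ######..................................#####
195 #####........................................
198 ####.####....................................
201 ...#####.....................................
204 #####........................................
207 .............................................
210 .............................................
213 .................................#...........
216 .............................................
219 .............................................
222 .............................................
225 .............................................
228 .............................................
231 .............................................
234 .............................................
237 .............................................
240 .............................................
243 .................................#...........
246 .............................................
249 .............................................
252 .............................................
255 .............................................
258 .............................................
261 .............................................
264 .............................................
267 .............................................
```

The screens haven't moved since they were released; the only differences are at the cradle and filter and in the arm's shadow.

```bash
python3 -c "
from workcell import bot
print(bot.finish_job())"
```

```text
the job is handed in; nothing more can be done
None
```

I handed the job in with all four screens hung on the prong, largest first, and the pump filter lying centred in the cradle (it had tipped over mid-run, so I picked it up from the table); the rack and cup did not move in the images, and no verdict came back on hand-in.

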